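# Hang the bike pump on the pegboard's twin hook

## Task

Hang up the bike pump that lies on the book: take it by the two ends of its T-handle, lift it well clear of everything, ease your grip so that the barrel swings down and hangs straight below the handle, and grip firmly again. Then bring it in under the wire shelf of the pegboard and lower the handle bar into the dips of both arms of the twin hook, letting go only when the bar has settled there, so that the pump is left hanging still and straight. Do not shift or knock over the other things or push against the pegboard.

Things in the scene. Friction and masses are not known exactly. Their poses are not given: they have to be found in the camera images.
- pump: mini bike pump with T-handle, 196 mm long, about 260 g. Origin: centre of the handle bar, a round grey bar 22 mm thick along the pump's y, 60 mm between its end faces (14 mm flats, corners rounded). Barrel along -x. Hanging straight: its x points up. At the start the barrel lies level on the book, the bar juts out beyond the book's edge, axis 41 mm above the console.
- barrel_end (a point): far end of the pump's barrel, 185 mm from the bar along the pump's -x; squarish black head 24 x 22 mm there, barrel 22 mm thick, 12 mm rod from 11 to 30 mm beside the bar. Centre of mass about 100 mm from the bar. Pinched by the bar's ends with 40 N or more per finger the pump keeps its angle; at 5 to 12 N it swings about the bar's axis; under about 4 N it may drop.
- book: blue hardback book lying flat, 190 x 140 x 30 mm, it does not move. Its origin is on the console below the starting place of the pump's bar (within 12 mm); the book covers 32 to 222 mm along its +x and 70 mm to either side; z is up.
- hook: twin hook of dark 6 mm steel wire on the pegboard, below the wire shelf. Origin: on the board's face; x level into the board, y level along it, z up. Two arms at y = -20 and +20 mm run out along -x: level at z = 0 for 38 mm, V dip with 45 degree sides, lowest (wire axis z = -12 mm) at 50 mm, then rising at 45 degrees to tips at 74 mm out, z = +12 mm (wire axis).
- hook_seat (a point): where the centre of the handle bar lies once settled in both dips: 50 mm out from the board's face, midway between the arms, 240 to 270 mm above the console. Same axes as the hook: x into the board, y along the settled bar, z up. Barrel hangs between the arms (34 mm free); the bar's ends stand 7 mm beyond the arms' outer sides. Tips' tops lie 7 mm above this point.
- board: white pegboard panel, wood frame, 536 mm wide, 620 mm high, at the left of the console. Origin: foot of the panel's face, middle; x into the panel, y along it, z up. Wire shelf 400 mm wide juts out 85 mm (-x), its wires 430 mm up, front rail to 470 mm. Shoehorn (y = +190) and brush (y = -195 mm) hang to 40 mm out. Wooden feet 22 mm high reach 55 mm out near its ends (y = 210 mm).
- bowl: speckled white ceramic key bowl, 116 mm across, 52 mm high. Origin: centre of the underside.
- tin: closed round aluminium tin, 94 mm across, 60 mm high. Origin: centre of the underside.
- stand: wooden spectacle stand with spectacles on it, foot 80 x 80 mm, 153 mm high, up to 108 mm wide at the spectacles (along its y). Origin: centre of the underside.
- flask: steel drinking flask with a black cap, 68 mm across, 200 mm high. Origin: centre of the underside.
- carabiner: steel carabiner with two brass keys lying flat beside the book, 76 mm long plus the keys, about 10 mm high. Origin: centre of the carabiner, at its underside.
- light: green plastic bicycle light, 80 x 30 x 33 mm, lying on the book beside the barrel. Origin: centre of its underside.
- case: dark spectacle case, 155 x 56 x 36 mm, on the console beside the book. Origin: centre of its underside.
There are look-alikes about, which are no part of the job. Leave any yellow look-alike of the pump alone.

How it is judged (in metres and radians):
On the way, in this order (a step that is already met when the one before it is completed fails the run):
1. the pump is gripped and its handle bar lifted off its place (height (world z) of pump above 0.075 m and contact force between the fingers and pump above 1 N), for 0.1 s.
2. held clear of the hook, the pump hangs straight (within 20 degrees) below the fingers and is gripped firmly again (angle between pump's own x axis and vertical below 0.35 rad and height (world z) of pump above 0.2 m and contact force between the fingers and pump above 8 N and distance between pump and hook_seat above 0.03 m), for 0.3 s.
3. the bar rests in the dips of the hook while the fingers still hold it (distance between pump and hook_seat below 0.012 m and contact force between pump and hook above 0.4 N and contact force between the fingers and pump above 0.3 N), for 0.1 s.
At the end, for the whole second after the job is handed in: the bar's centre lies within 9 mm of its seat in the dips, the bar along the hook's bar direction within 9 degrees, the pump hangs within 11 degrees of straight, released and still (distance between pump and hook_seat below 0.009 m and angle between the y axis of pump and the y axis of hook_seat, either way round below 0.15 rad and angle between pump's own x axis and vertical below 0.2 rad and linear speed of pump below 0.03 m/s and angular speed of pump below 0.4 rad/s); the robot touches nothing.
It fails at once if the key bowl, tin, spectacle stand or flask is shifted by more than 25 mm (distance of any of bowl, tin, stand, flask from where it was at the start of the episode above 0.025 m).
It fails at once if the spectacle stand or flask is knocked over (angle between any of stand, flask's own z axis and vertical above 0.5 rad).
It fails at once if the carabiner, bike light or spectacle case is shifted by more than 25 mm (distance of any of carabiner, light, case from where it was at the start of the episode above 0.025 m).
It fails at once if the robot pushes against the pegboard or its shelf with more than 15 N (contact force between any of the arm, the fingers and board above 15 N).
It also fails if it takes over 45 s, if anything falls off the work surface, if the arm or the gripper's body presses on something with over 40 N, if the wrist force passes 120 N, or if a joint passes its speed limit or range.

## Robot

A 6-joint arm with a two-finger parallel gripper is mounted at the origin on the work surface. World frame = base frame: x ahead of the robot, y to its left, z up, the work surface at z = 0. Lengths are in mm, angles in rad, forces in N, time in s.
With the tool pointing down it reaches from about 275 to 750 mm from the base axis. Payload 10.2 kg.
Tool frame: the origin (TCP) lies at the very end of the fingers, on their centre line; the grasp point (between the pads) lies 19 mm behind it; z points along the fingers, y is the line along which they close (so a half turn about z gives the same grasp; the last joint's range is limited). The gripper opens to 85 mm and grips with 20 to 120 N. Pads are 22 mm wide; open, the fingers measure 114 mm over their backs; the gripper's body (76 mm by 85 mm) begins 54 mm behind the grasp point. The pads swing forward as they close: fully open they stand 13 mm farther back than shut.
Start: joints at [-1.462, 0.313, 1.498, -0, 1.331, -0.223], TCP at [171.004, -496.376, 231.294] pointing down, gripper open.
Joint ranges: [-2.94, 2.94], [-0.97, 2.17], [0.19, 2.56], [-1.23, 4.37], [0.02, 3.11], [-2.88, 2.88]. Speed limits (rad/s): [2.39, 2.39, 3.01, 3.14, 3.14, 3.14].

## Interface

Orientations are given as a unit quaternion [w, x, y, z].
In Python, from rig import telemetry, optics, ctrl gives the robot as it stands.
- The arm moves only by the tool servo_tool, never from a script. Its argument "deltas" is a list of rows, each a list of 3 entries, a list of its own where there are three numbers: the shift along the tool's x, y, z in units of 20 cm (1.0 is 20 cm), then the turn, a rotation vector about the tool's x, y, z in units of 90 degrees (1.0 is 90 degrees), then the opening, from 0 (shut) to 1 (fully open). A call has 1 to 8 rows; each row shifts and turns the commanded pose from where the row before left it, along the tool's axes as they then stand; what a row does not reach is not made up. A row lasts 1/10 s, in which the tool goes at most 50 mm and 8.59 degrees, less where a joint would pass 70% of its speed; a pose out of reach is approached as far as the arm can. A call with a number of a shift or a turn outside -1 to 1 is refused whole. A call with a gripper value outside its range is refused whole. The fingers move at their own pace and stop on an object; "squeeze" is the grip in N (left out, the last holds). Time passes only in rows, so rows that do not move let the fingers close. It gives the time, the measured TCP pose, the force, the opening and the grip force at its end, in the units of the state.
- telemetry.sense(): the state, without advancing time (a new reading comes with each control period).
- optics.capture(name): name is "scene" or "top" or "wrist"; returns the picture (400x640x3 uint8, blue, green, red); there is no depth.
- optics.camera_model(name): a dict with "vfov" (degrees; the focal length in pixels is half the picture's height over the tangent of half this angle, whatever the lens; pixels are square), "cx", "cy" (the principal point, pixels), "R" (3x3) and "t" (3): a world point X has camera coordinates R X + t; the wrist camera has in their place "mount" (4x4, takes a point from camera to tool coordinates, whose origin is the TCP and whose axes are the flange's). Camera axes: x right, y down, z forward; pixel columns grow to the right and rows downward; lengths in mm; the calibration is good to about 2 mm. The wrist camera is an equidistant fisheye: a pixel r from the principal point sees the ray r / f radians off the axis. A picture is of the moment at which its call begins: read the wrist's pose just before it. camera_model takes no time and is no camera call.
- ctrl.finish_job(): hands the job in; it is judged then, once.
The state is a dict: "time_s": time; "joints": joint angles; "dq": joint speeds; "tau": joint torques, N m; "eef_pos": TCP position; "ee_rot": TCP orientation; "force": force on the tool from outside, world axes, zero at the start; "wrist_torque": the same for the moment, N m; "grip_width": opening from 0.0 (shut) to 1.0 (fully open); "grip_force": force on a finger pad.
Only numpy, scipy, OpenCV 4.12 (cv2) and the standard library are available. Lean on these libraries where they do the work, as an engineer would, in place of code of your own. Each camera call takes 0.05 s, during which the arm holds its last target. There are 200 camera calls.

## Working session

There is one attempt and no reset: what is moved stays moved. The work goes in short steps, Python scripts to look and compute and a tool call to move; the robot and the scene stay as the last step left them, time stands still between calls to the robot, and variables do not carry over. Pictures are saved under pics/ and viewed, at most 10 in all, crops included, and the job is handed in when it is done.

Besides the shell and the picture viewer there is one more tool, called after "Request:" by a JSON object that holds its "name" and its "arguments". servo_tool: Moves the arm, as the interface text tells. Its arguments: {"type":"object","properties":{"deltas":{"type":"array"},"squeeze":{"type":"number"}},"required":["deltas"]}

```bash
mkdir -p pics; ls
python3 - <<'E'
from rig import telemetry, optics, ctrl
import cv2, numpy as np
s=telemetry.sense(); print(s)
for n in("scene","top","wrist"):
    cv2.imwrite(f"pics/{n}0.png",optics.capture(n)); m=optics.camera_model(n); print(n,{k:np.round(v,4).tolist() for k,v in m.items() if k!='name' and not isinstance(v,str)})
E
```

```text
pics
{'time_s': 0.0, 'joints': array([-1.46242132e+00,  3.13473221e-01,  1.49842806e+00,  2.56368357e-05,
        1.33099885e+00, -2.23409259e-01]), 'dq': array([-2.36035237e-05, -9.65729665e-04,  2.51834021e-05, -4.34076441e-04,
        7.47937048e-05,  4.37538278e-04]), 'tau': array([-8.10540787e-04, -4.12263179e+01, -2.59742832e+01, -2.10632629e-04,
        4.15268514e-03,  3.15317031e-06]), 'eef_pos': array([ 170.97071748, -496.11523195,  230.72659158]), 'ee_rot': array([-6.51938192e-04,  9.86271721e-01,  1.65129236e-01,  5.00092776e-05]), 'force': array([-0.6697481 ,  0.05123416, -0.02128409]), 'wrist_torque': array([-0.04157108,  0.02337489,  0.00014714]), 'grip_force': 0.0, 'grip_width': 1.002778815431709}
scene {'vfov': 47.7, 'cx': 315.8545, 'cy': 203.6159, 'R': [[0.8514, 0.5246, -0.0025], [0.424, -0.691, -0.5854], [-0.3088, 0.4973, -0.8107]], 't': [-387.3594, -93.1329, 1722.6278]}
top {'vfov': 45.5354, 'cx': 316.2185, 'cy': 198.1602, 'R': [[0.0066, -0.9999, 0.0076], [-0.9903, -0.0076, -0.1388], [0.1388, -0.0066, -0.9903]], 't': [-16.3666, 457.6414, 1753.3096]}
wrist {'vfov': 65.7065, 'cx': 315.1105, 'cy': 197.9186, 'mount': [[-0.0007, -0.9476, -0.3194, 80.9263], [1.0, -0.0009, 0.0006, -0.3327], [-0.0009, -0.3194, 0.9476, -142.3103], [0.0, 0.0, 0.0, 1.0]]}
```

View pics/scene0.png

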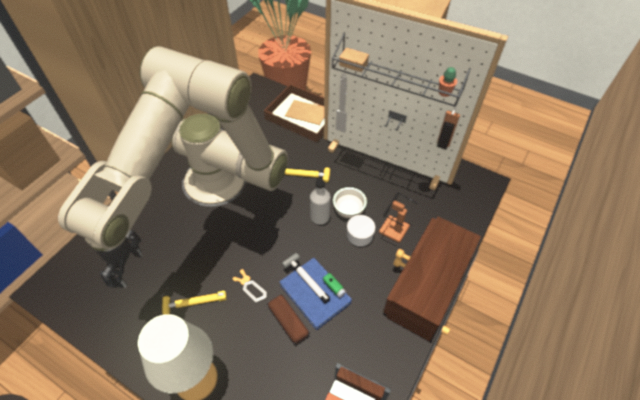

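View pics/top0.png

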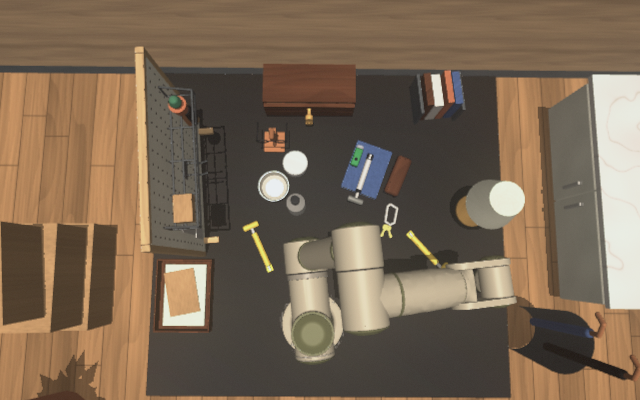

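The scene view shows the pump on the book, with the bar near scene (291,262) and top (356,199). The hook is near scene (397,117) and top (186,170), with the bowl, flask, tin and stand in between. I'll write helpers and enlarge the details.

```bash
cat > h.py <<'E'
from rig import telemetry, optics, ctrl
import cv2, numpy as np
from scipy.spatial.transform import Rotation as Ro
def q2R(q): return Ro.from_quat(np.roll(q,-1)).as_matrix()
def ray(n,u,v,st=None):
    m=optics.camera_model(n); f=200/np.tan(np.radians(m['vfov'])/2)
    a=np.array([u-m['cx'],v-m['cy']])
    if n!='wrist':
        R=np.array(m['R']);d=R.T@np.array([*(a/f),1]);o=-R.T@np.array(m['t'])
    else:
        r=np.hypot(*a);th=r/f;d=np.array([*(a/max(r,1e-9)*np.sin(th)),np.cos(th)])
        M=np.array(m['mount']);Rt=q2R(st['ee_rot']);d=Rt@M[:3,:3]@d;o=st['eef_pos']+Rt@M[:3,3]
    return o,d/np.linalg.norm(d)
def onz(n,u,v,z,st=None):
    o,d=ray(n,u,v,st);return o+d*(z-o[2])/d[2]
def tri(*rs):
    A=0;b=0
    for o,d in rs: P=np.eye(3)-np.outer(d,d);A=A+P;b=b+P@o
    x=np.linalg.solve(A,b);return x,[round(float(np.linalg.norm((np.eye(3)-np.outer(d,d))@(x-o))),1) for o,d in rs]
E
python3 - <<'E'
from h import *
s=cv2.imread('pics/scene0.png');t=cv2.imread('pics/top0.png')
def c(i,x,y,w,h,W,H): return cv2.resize(i[y:y+h,x:x+w],(W,H),interpolation=cv2.INTER_CUBIC)
o=np.zeros((600,800,3),np.uint8)
o[:300,:400]=c(s,375,95,50,37,400,300)
o[:300,400:]=c(t,160,145,66,50,400,300)
o[300:,:400]=c(s,275,240,80,60,400,300)
o[300:,400:]=c(t,330,130,100,75,400,300)
cv2.imwrite('pics/crop1.png',o)
for n,(u,v),z in [('bar top',(356,199),52),('barrel end top',(368,156),52),('bowl',(273,187),52),('tin',(295,162),60),('flask',(296,203),200),('stand',(274,140),0),('yel',(258,248),20)]: print(n,onz('top',u,v,z).round())
print('bar sc',onz('scene',291,262,45).round())
print('hook',tri(ray('scene',397,117),ray('top',186,170)))
E
```

```text
bar top [ 453. -160.   52.]
barrel end top [ 616. -206.   52.]
bowl [496. 148.  52.]
tin [589.  67.  60.]
flask [417.  56. 200.]
stand [689. 152.   0.]
yel [271. 202.  20.]
bar sc [ 461. -163.   45.]
hook (array([523.50185716, 425.53419578, 234.09590002]), [3.0, 3.0])
```

View pics/crop1.png

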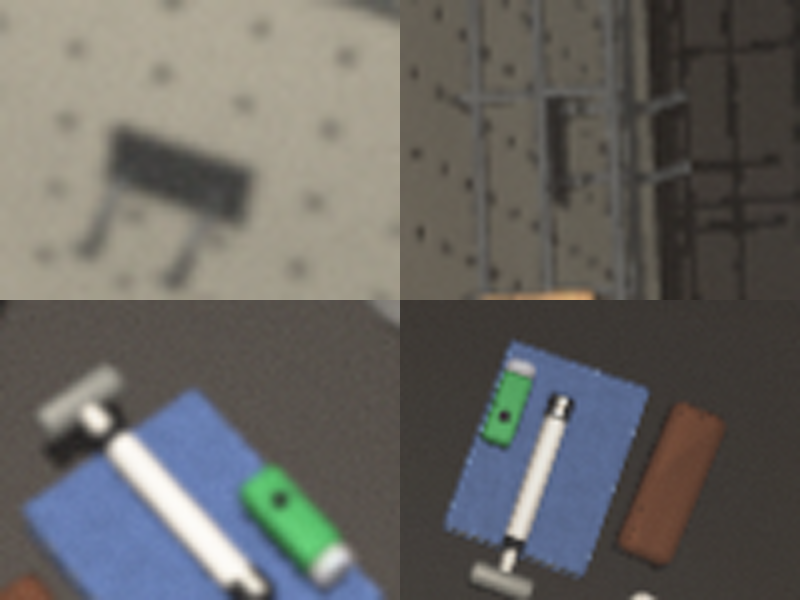

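Crop 1 shows the two hook tips at scene (386,126.2) and (397.2,130.4), and at top (207,161.2) and (207.5,173). The bar's centre is at top (355.5,200) and the barrel end at top (370,156).

Run:
```python
from h import *
def tc(x,y):return ('top',160+(x-400)/6.06,145+y/6.0)
def sc(x,y):return ('scene',375+x/8,95+y/8.1)
# tips: scene left tip is nearer robot?; try both pairings
T=[ray(*tc(687,98)),ray(*tc(690,166))];S=[ray(*sc(88,255)),ray(*sc(178,288))]
for a,b in((0,0),(1,1),(0,1),(1,0)): x,e=tri(T[a],S[b]);print(a,b,x.round(1),e)
def tp(x,y):return (330+(x-400)/4,130+(y-300)/4)
for n,p in dict(bar=(502,580),e1=(473,573),e2=(532,589),bend=(561,405)).items(): print(n,onz('top',*tp(*p),52).round(1))
# board edge at foot and top: scene pixels
t=cv2.imread('pics/top0.png'); 
def sp(x,y):return ('scene',275+x/5,240+(y-300)/5)
for n,p in dict(bar=(80,399),e1=(45,420),e2=(117,377),bend=(255,585)).items(): print(n,onz(*sp(*p),50).round(1))
```

```text
0 0 [534.  338.1 272.1] [10.7, 10.7]
1 1 [534.3 367.2 217.6] [21.8, 21.8]
0 1 [554.  355.1 243. ] [5.6, 5.6]
1 0 [514.3 350.9 245.5] [4.8, 4.8]
bar [ 449.2 -158.5   52. ]
e1 [ 455.5 -131.7   52. ]
e2 [ 441.  -186.3   52. ]
bend [ 615.3 -214.7   52. ]
bar [ 458.5 -158.5   50. ]
e1 [ 447.7 -183.    50. ]
e2 [ 470.  -132.4   50. ]
bend [ 621. -210.   50.]
```

Run:
```python
from h import *
q=telemetry.sense()['joints']
print('check',Ro.from_matrix((Ro.from_euler('Z',q[0])*Ro.from_euler('Y',q[1]+q[2])*Ro.from_euler('ZYZ',[q[3],q[4],q[5]+np.pi/2])).as_matrix().T@q2R(telemetry.sense()['ee_rot'])).magnitude())
def sol(z,y,j1,p):
    z=np.array(z,float);z/=np.linalg.norm(z);y=np.array(y,float);y-=z*(y@z);y/=np.linalg.norm(y)
    R=np.stack([np.cross(y,z),y,z],1)
    a,b,c=(Ro.from_euler('ZY',[j1,p]).inv()*Ro.from_matrix(R)).as_euler('ZYZ')
    w=lambda v:(v+np.pi)%(2*np.pi)-np.pi
    return np.round([a,b,w(c-np.pi/2)],2)
for t in(0,30,45,60):
  for s in(1,-1):
    c,sn=np.cos(np.radians(t)),np.sin(np.radians(t))
    print('hook tilt',t,s,[sol((0,c,-sn),(s,0,0),.2,p) for p in(1.6,1.9,2.2)])
for s in (1,-1): print('grasp',s,sol((0,0,-1),(s*.29,s*.957,0),-.55,1.9))
```

```text
check 5.079569220531763e-16
hook tilt 0 1 [array([ 1.58,  1.37, -0.03]), array([ 1.64,  1.38, -0.34]), array([ 1.69,  1.41, -0.64])]
hook tilt 0 -1 [array([1.58, 1.37, 3.11]), array([1.64, 1.38, 2.81]), array([1.69, 1.41, 2.5 ])]
hook tilt 30 1 [array([1.04, 1.38, 0.08]), array([ 1.11,  1.24, -0.2 ]), array([ 1.23,  1.12, -0.5 ])]
hook tilt 30 -1 [array([ 1.04,  1.38, -3.07]), array([1.11, 1.24, 2.94]), array([1.23, 1.12, 2.65])]
hook tilt 45 1 [array([0.78, 1.41, 0.12]), array([ 0.84,  1.2 , -0.1 ]), array([ 0.96,  1.01, -0.36])]
hook tilt 45 -1 [array([ 0.78,  1.41, -3.02]), array([0.84, 1.2 , 3.04]), array([0.96, 1.01, 2.78])]
hook tilt 60 1 [array([0.52, 1.45, 0.16]), array([0.56, 1.19, 0.  ]), array([ 0.65,  0.94, -0.19])]
hook tilt 60 -1 [array([ 0.52,  1.45, -2.98]), array([ 0.56,  1.19, -3.14]), array([0.65, 0.94, 2.95])]
grasp 1 [ 0.    1.24 -1.83]
grasp -1 [0.   1.24 1.32]
```

```bash
cat >> h.py <<'E'
def plan(p,n,x=None,z=(0,0,-1),y=None,o=None):
    """rows to go from the measured pose to TCP p with tool z and tool y (world directions)"""
    s=telemetry.sense();P=np.array(s['eef_pos']);R=q2R(s['ee_rot']);z=np.array(z,float);z/=np.linalg.norm(z)
    if y is None: T=R
    else:
        y=np.array(y,float);y-=z*(y@z);y/=np.linalg.norm(y);T=np.stack([np.cross(y,z),y,z],1)
    w=Ro.from_matrix(R.T@T).as_rotvec();d=(np.array(p)-P)/n
    print('per row deg',np.degrees(np.linalg.norm(w))/n,'mm',np.linalg.norm(d))
    for i in range(n):
        Ri=R@Ro.from_rotvec(w*i/n).as_matrix()
        print([np.round(Ri.T@d/200,3).tolist(),np.round(w/n/(np.pi/2),3).tolist(),o],end=',\n' if i%8==7 else ',')
    print()
E
python3 - <<'E'
from h import *
a=np.radians(-17.5-90);plan((453,-158.5,130),14,y=(np.cos(a),np.sin(a),0),o=1)
E
```

```text
per row deg 2.607980757983241 mm 32.242109447126325
[[0.135, -0.081, 0.036], [-0.0, 0.0, 0.029], 1],[[0.131, -0.087, 0.036], [-0.0, 0.0, 0.029], 1],[[0.127, -0.093, 0.036], [-0.0, 0.0, 0.029], 1],[[0.122, -0.099, 0.036], [-0.0, 0.0, 0.029], 1],[[0.118, -0.104, 0.036], [-0.0, 0.0, 0.029], 1],[[0.113, -0.109, 0.036], [-0.0, 0.0, 0.029], 1],[[0.108, -0.114, 0.036], [-0.0, 0.0, 0.029], 1],[[0.102, -0.119, 0.036], [-0.0, 0.0, 0.029], 1],
[[0.097, -0.124, 0.036], [-0.0, 0.0, 0.029], 1],[[0.091, -0.128, 0.036], [-0.0, 0.0, 0.029], 1],[[0.085, -0.132, 0.036], [-0.0, 0.0, 0.029], 1],[[0.079, -0.136, 0.036], [-0.0, 0.0, 0.029], 1],[[0.073, -0.139, 0.036], [-0.0, 0.0, 0.029], 1],[[0.066, -0.142, 0.036], [-0.0, 0.0, 0.029], 1],
```

Request:
{"name": "servo_tool", "arguments": {"deltas": [[[0.135,-0.08,0.036],[0,0,0.029],1],[[0.13,-0.087,0.036],[0,0,0.029],1],[[0.127,-0.093,0.036],[0,0,0.029],1],[[0.122,-0.099,0.036],[0,0,0.029],1],[[0.118,-0.104,0.036],[0,0,0.029],1],[[0.113,-0.109,0.036],[0,0,0.029],1],[[0.108,-0.114,0.036],[0,0,0.029],1]]}}

```text
time_s: 0.85
eef_pos: [313.0, -326.8, 180.5]
ee_rot: [-0.0, 1.0, 0.005, -0.0]
force: [0.3, -0.1, -0.7]
grip_width: 0.998
grip_force: 0.0
```

Request:
{"name": "servo_tool", "arguments": {"deltas": [[[0.102,-0.119,0.036],[0,0,0.029],1],[[0.097,-0.124,0.036],[0,0,0.029],1],[[0.09,-0.128,0.036],[0,0,0.029],1],[[0.085,-0.132,0.036],[0,0,0.029],1],[[0.079,-0.136,0.036],[0,0,0.029],1],[[0.073,-0.139,0.036],[0,0,0.029],1],[[0.066,-0.142,0.036],[0,0,0.029],1],[[0,0,0],[0,0,0],1]]}}

```text
time_s: 1.65
eef_pos: [454.0, -156.8, 129.5]
ee_rot: [-0.001, 0.988, -0.151, -0.001]
force: [-0.4, -0.1, -0.4]
grip_width: 0.999
grip_force: 0.0
```

Run:
```python
from h import *
s=telemetry.sense();np.save('pics/w1.npy',[s],allow_pickle=True);i=optics.capture('wrist');cv2.imwrite('pics/w1.png',i);print(s['eef_pos'],s['joints'],s['force'],s['time_s'])
```

```text
[ 454.03902947 -156.7887385   129.49841679] [-5.77325238e-01  3.27983585e-01  1.76481423e+00  5.87927162e-04
  1.05066439e+00  1.29684289e+00] [-0.36102976 -0.12614942 -0.4345697 ] 1.65
```

View pics/w1.png

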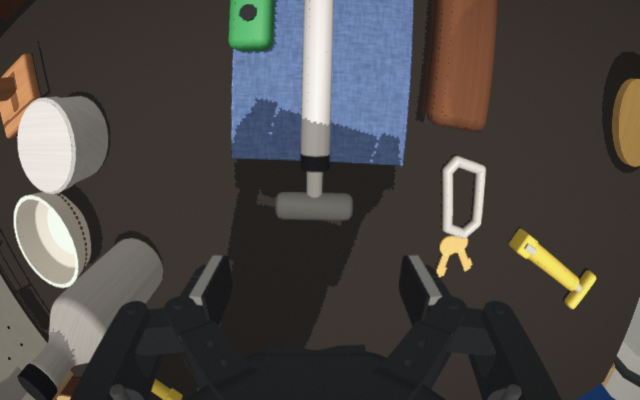

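The wrist view shows the bar level in the picture, from (276,206) to (353,206). The barrel runs up from (315,190), and the carabiner lies clear to the right at (462,195).

Run:
```python
from h import *
s=telemetry.sense()
for u,v in((314.5,206),(276,206),(353,207),(317,30)): 
    p=onz('wrist',u,v,47,s);print(p.round(1),(q2R(s['ee_rot']).T@(p-s['eef_pos'])).round(1))
g=optics.capture('wrist')
```

```text
[ 451.9 -157.8   47. ] [-1.4  0.1 82.9]
[ 460.9 -129.2   47. ] [ -1.4 -29.9  83. ]
[ 442.1 -186.2   47. ] [-2.3 30.1 82.9]
[ 577.5 -199.1   47. ] [130.8   2.   82.8]
```

Request:
{"name": "servo_tool", "arguments": {"deltas": [[[-0.017,0,0.08],[0,0,0],1],[[0,0,0.14],[0,0,0],1],[[0,0,0.14],[0,0,0],1],[[0,0,0.12],[0,0,0],1],[[0,0,0.06],[0,0,0],1],[[0,0,0.022],[0,0,0],1],[[0,0,0],[0,0,0],1]], "squeeze": 50}}

```text
time_s: 2.45
eef_pos: [450.0, -158.8, 18.4]
ee_rot: [0.0, 0.988, -0.153, 0.0]
force: [-0.4, 0.1, 0.2]
grip_width: 1.003
grip_force: 0.0
```

Request:
{"name": "servo_tool", "arguments": {"deltas": [[[0,0,0],[0,0,0],0.6],[[0,0,0],[0,0,0],0.5],[[0,0,0],[0,0,0],0.5],[[0,0,0],[0,0,0],0.5],[[0,0,0],[0,0,0],0.5]], "squeeze": 50}}

```text
time_s: 2.95
eef_pos: [450.5, -158.6, 19.0]
ee_rot: [0.0, 0.988, -0.152, 0.001]
force: [0.4, 1.2, 6.4]
grip_width: 0.687
grip_force: 52.7
```

Request:
{"name": "servo_tool", "arguments": {"deltas": [[[0,0,-0.03],[0,0,0],0.5],[[0,0,-0.06],[0,0,0],0.5],[[0,0,-0.1],[0,0,0],0.5],[[0,0,-0.15],[0,0,0],0.5],[[0,0,-0.2],[0,0,0],0.5],[[0,0,-0.2],[0,0,0],0.5],[[0,0,-0.2],[0,0,0],0.5],[[0,0,-0.2],[0,0,0],0.5]]}}

```text
time_s: 3.75
eef_pos: [449.1, -157.8, 248.4]
ee_rot: [-0.0, 0.988, -0.152, -0.0]
force: [0.7, 0.3, -3.3]
grip_width: 0.687
grip_force: 54.4
```

Request:
{"name": "servo_tool", "arguments": {"deltas": [[[0,0,-0.2],[0,0,0],0.5],[[0,0,-0.15],[0,0,0],0.5],[[0,0,-0.08],[0,0,0],0.5],[[0,0,0],[0,0,0],0.5],[[0,0,0],[0,0,0],0.5]]}}

```text
time_s: 4.25
eef_pos: [449.4, -158.0, 331.5]
ee_rot: [-0.0, 0.988, -0.152, -0.001]
force: [-1.1, -0.4, -3.1]
grip_width: 0.687
grip_force: 54.4
```

Run:
```python
from h import *
w=optics.capture('wrist');t=optics.capture('scene')
cv2.imwrite('pics/g1.png',np.hstack([cv2.resize(w,(480,300)),cv2.resize(t[100:350,180:430],(300,300))]));s=telemetry.sense();print(s['eef_pos'],s['force'],s['wrist_torque'],s['joints'])
```

```text
[ 449.38016733 -158.01946671  330.84165525] [-0.52784909  0.80860498 -3.84975037] [0.07501349 0.22884093 0.02091733] [-5.84737197e-01  1.51546757e-01  1.44451370e+00 -6.53680639e-05
  1.54829372e+00  1.29205159e+00]
```

View pics/g1.png

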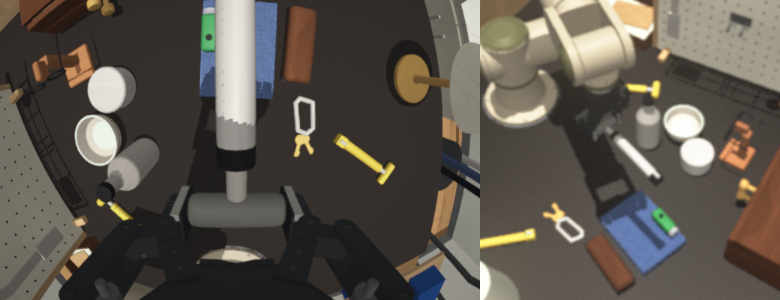

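The pump is held firmly by its bar ends, with the bar at (235,210) in the wrist half and the barrel still level. I'll try easing the grip now.

Request:
{"name": "servo_tool", "arguments": {"deltas": [[[0,0,0],[0,0,0],0.5]], "squeeze": 20}}

```text
time_s: 4.45
eef_pos: [449.6, -158.1, 331.1]
ee_rot: [-0.0, 0.988, -0.152, -0.001]
force: [0.4, 1.2, -2.1]
grip_width: 0.691
grip_force: 54.4
```

Request:
{"name": "servo_tool", "arguments": {"deltas": [[[0,0,0],[0,0,0],0.5],[[0,0,0],[0,0,0],0.5]], "squeeze": 20}}

```text
time_s: 4.65
eef_pos: [449.8, -158.3, 331.8]
ee_rot: [-0.0, 0.988, -0.152, -0.0]
force: [0.1, 0.6, -2.4]
grip_width: 0.683
grip_force: 54.4
```

Request:
{"name": "servo_tool", "arguments": {"deltas": [[[0,0,0],[0,0,0],0.66],[[0,0,0],[0,0,0],0.66]], "squeeze": 20}}

```text
time_s: 4.85
eef_pos: [449.9, -158.3, 332.0]
ee_rot: [-0.0, 0.988, -0.152, -0.0]
force: [0.9, 0.5, -3.5]
grip_width: 0.685
grip_force: 54.4
```

Run:
```python
from h import *
s=telemetry.sense();print(s['grip_force'],s['grip_width'],s['force'],s['wrist_torque'])
```

```text
54.42956276474433 0.6850930873666954 [ 0.88802597  0.51289753 -3.53982884] [0.08268573 0.30018174 0.09157478]
```

Request:
{"name": "servo_tool", "arguments": {"deltas": [[[0,0,0],[0,0,0],0.675],[[0,0,0],[0,0,0],0.675]], "squeeze": 20}}

```text
time_s: 5.05
eef_pos: [449.9, -158.3, 332.1]
ee_rot: [0.0, 0.988, -0.152, 0.0]
force: [0.6, 0.4, -1.6]
grip_width: 0.687
grip_force: 54.4
```

Request:
{"name": "servo_tool", "arguments": {"deltas": [[[0,0,0],[0,0,0],0.682],[[0,0,0],[0,0,0],0.682]]}}

```text
time_s: 5.25
eef_pos: [449.9, -158.3, 332.1]
ee_rot: [-0.0, 0.988, -0.152, -0.0]
force: [0.7, -0.6, -2.7]
grip_width: 0.688
grip_force: 54.4
```

Request:
{"name": "servo_tool", "arguments": {"deltas": [[[0,0,0],[0,0,0],0.686]]}}

```text
time_s: 5.35
eef_pos: [449.9, -158.3, 332.1]
ee_rot: [0.0, 0.988, -0.152, 0.0]
force: [0.1, 0.4, -2.3]
grip_width: 0.691
grip_force: 54.4
```

Request:
{"name": "servo_tool", "arguments": {"deltas": [[[0,0,0],[0,0,0],0.69]]}}

```text
time_s: 5.45
eef_pos: [449.9, -158.3, 332.1]
ee_rot: [-0.0, 0.988, -0.152, -0.0]
force: [0.0, -1.0, -3.2]
grip_width: 0.69
grip_force: 42.6
```

Request:
{"name": "servo_tool", "arguments": {"deltas": [[[0,0,0],[0,0,0],0.692]]}}

```text
time_s: 5.55
eef_pos: [449.9, -158.3, 332.1]
ee_rot: [-0.0, 0.988, -0.152, 0.0]
force: [-1.2, 0.2, -2.5]
grip_width: 0.695
grip_force: 35.6
```

Request:
{"name": "servo_tool", "arguments": {"deltas": [[[0,0,0],[0,0,0],0.696]]}}

```text
time_s: 5.65
eef_pos: [450.0, -158.4, 332.2]
ee_rot: [0.0, 0.988, -0.152, 0.0]
force: [1.1, 0.1, -2.3]
grip_width: 0.699
grip_force: 21.8
```

Request:
{"name": "servo_tool", "arguments": {"deltas": [[[0,0,0],[0,0,0],0.698]]}}

```text
time_s: 5.75
eef_pos: [450.1, -158.4, 332.3]
ee_rot: [0.0, 0.988, -0.152, 0.0]
force: [0.9, -0.6, -2.4]
grip_width: 0.701
grip_force: 14.7
```

Request:
{"name": "servo_tool", "arguments": {"deltas": [[[0,0,0],[0,0,0],0.7],[[0,0,0],[0,0,0],0.7],[[0,0,0],[0,0,0],0.7],[[0,0,0],[0,0,0],0.7],[[0,0,0],[0,0,0],0.7]]}}

```text
time_s: 6.25
eef_pos: [450.0, -158.3, 332.1]
ee_rot: [0.0, 0.988, -0.152, 0.0]
force: [0.2, -1.4, -4.4]
grip_width: 0.702
grip_force: 6.0
```

Run:
```python
from h import *
w=optics.capture('wrist');t=optics.capture('scene')
cv2.imwrite('pics/g2.png',np.hstack([cv2.resize(w,(480,300)),cv2.resize(t[100:350,180:430],(300,300))]));s=telemetry.sense();print(s['eef_pos'],s['force'],s['wrist_torque'],s['grip_force'])
```

```text
[ 450.10276288 -158.38765401  332.13496722] [ 1.05549952 -1.12878923 -1.55324524] [-0.05598879 -0.2321465   0.00877564] 5.788166816230884
```

View pics/g2.png

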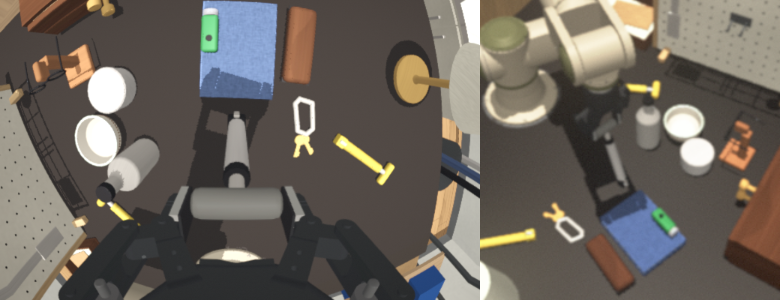

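The barrel has swung down: it appears foreshortened below the bar, from (235,180) to (237,115). I'll let it settle and regrip.

Request:
{"name": "servo_tool", "arguments": {"deltas": [[[0,0,0],[0,0,0],0.7],[[0,0,0],[0,0,0],0.7],[[0,0,0],[0,0,0],0.7],[[0,0,0],[0,0,0],0.7]]}}

```text
time_s: 6.75
eef_pos: [449.8, -158.3, 332.0]
ee_rot: [-0.0, 0.988, -0.152, -0.0]
force: [-0.9, 0.4, -3.0]
grip_width: 0.701
grip_force: 4.9
```

Request:
{"name": "servo_tool", "arguments": {"deltas": [[[0,0,0],[0,0,0],0.6],[[0,0,0],[0,0,0],0.6],[[0,0,0],[0,0,0],0.6],[[0,0,0],[0,0,0],0.6],[[0,0,0],[0,0,0],0.6]], "squeeze": 50}}

```text
time_s: 7.25
eef_pos: [449.9, -158.3, 332.1]
ee_rot: [0.0, 0.988, -0.152, 0.0]
force: [-0.1, -0.7, -2.9]
grip_width: 0.683
grip_force: 53.9
```

Run:
```python
from h import *
w=optics.capture('wrist');s=telemetry.sense();cv2.imwrite('pics/w3.png',w);print(s['eef_pos'],s['force'],s['wrist_torque'],s['grip_force'])
# find barrel tip: bright/white barrel & black head in column band; print gray profile down the column of the barrel
g=cv2.cvtColor(w,cv2.COLOR_BGR2GRAY);print(g[120:290:5,314])
f=200/np.tan(np.radians(65.7065/2));c=optics.camera_model('wrist');M=np.array(c['mount'])
def proj(p):
    q=M[:3,:3].T@(np.array(p)-M[:3,3]);r=np.hypot(q[0],q[1]);th=np.arctan2(r,q[2]);return (c['cx']+f*th*q[0]/r,c['cy']+f*th*q[1]/r)
# expected barrel-end pixel (tool frame) for hang angles about the bar; bar at z=-10..-23
for zb in(-12,-22):
  print(zb,'bar',np.round(proj((1e-6,.1,zb))),[ (a,np.round(proj((185*np.sin(np.radians(a)),.1,zb+185*np.cos(np.radians(a)))))) for a in(-20,-10,0,10,20)])
```

```text
[ 449.90908765 -158.31651466  332.09553615] [-1.38628823  1.08284515 -4.18146085] [-0.01941654 -0.09139468  0.0169397 ] 53.86690608691424
[102 108  89  47  47  48  47  48  49  49  49  48  73  48  48  50  48 113
 136 145 142 141 139  30  48 130 107 121 129 134 139 138 131 122]
-12 bar [314. 270.] [(-20, array([315., 235.])), (-10, array([315., 205.])), (0, array([315., 175.])), (10, array([315., 145.])), (20, array([314., 115.]))]
-22 bar [314. 281.] [(-20, array([315., 239.])), (-10, array([315., 208.])), (0, array([315., 178.])), (10, array([315., 147.])), (20, array([314., 116.]))]
```

Run:
```python
from h import *
plan((534,80,350),16,y=(1,0.0,0),o=.6)
```

```text
per row deg 6.7204509762393805 mm 15.834423108266073
[[0.003, -0.079, -0.006], [0.0, -0.0, -0.075], 0.6],[[0.012, -0.078, -0.006], [0.0, -0.0, -0.075], 0.6],[[0.021, -0.076, -0.006], [0.0, -0.0, -0.075], 0.6],[[0.03, -0.073, -0.006], [0.0, -0.0, -0.075], 0.6],[[0.038, -0.069, -0.006], [0.0, -0.0, -0.075], 0.6],[[0.046, -0.064, -0.006], [0.0, -0.0, -0.075], 0.6],[[0.053, -0.058, -0.006], [0.0, -0.0, -0.075], 0.6],[[0.06, -0.052, -0.006], [0.0, -0.0, -0.075], 0.6],
[[0.065, -0.045, -0.006], [0.0, -0.0, -0.075], 0.6],[[0.07, -0.037, -0.006], [0.0, -0.0, -0.075], 0.6],[[0.074, -0.028, -0.006], [0.0, -0.0, -0.075], 0.6],[[0.077, -0.019, -0.006], [0.0, -0.0, -0.075], 0.6],[[0.078, -0.01, -0.006], [0.0, -0.0, -0.075], 0.6],[[0.079, -0.001, -0.006], [0.0, -0.0, -0.075], 0.6],[[0.079, 0.008, -0.006], [0.0, -0.0, -0.075], 0.6],[[0.077, 0.017, -0.006], [0.0, -0.0, -0.075], 0.6],
```

Request:
{"name": "servo_tool", "arguments": {"deltas": [[[0.003,-0.079,-0.006],[0,0,-0.075],0.6],[[0.012,-0.078,-0.006],[0,0,-0.075],0.6],[[0.021,-0.076,-0.006],[0,0,-0.075],0.6],[[0.03,-0.073,-0.006],[0,0,-0.075],0.6],[[0.038,-0.069,-0.006],[0,0,-0.075],0.6],[[0.046,-0.064,-0.006],[0,0,-0.075],0.6],[[0.053,-0.058,-0.006],[0,0,-0.075],0.6],[[0.06,-0.052,-0.006],[0,0,-0.075],0.6]]}}

```text
time_s: 8.1
eef_pos: [492.2, -38.7, 341.7]
ee_rot: [-0.0, 0.949, 0.315, -0.0]
force: [0.2, -0.7, -2.8]
grip_width: 0.681
grip_force: 54.1
```

Request:
{"name": "servo_tool", "arguments": {"deltas": [[[0.065,-0.045,-0.006],[0,0,-0.075],0.6],[[0.07,-0.037,-0.006],[0,0,-0.075],0.6],[[0.074,-0.028,-0.006],[0,0,-0.075],0.6],[[0.077,-0.019,-0.006],[0,0,-0.075],0.6],[[0.078,-0.01,-0.006],[0,0,-0.075],0.6],[[0.079,-0.001,-0.006],[0,0,-0.075],0.6],[[0.079,0.008,-0.006],[0,0,-0.075],0.6],[[0.077,0.017,-0.006],[0,0,-0.075],0.6]]}}

```text
time_s: 8.9
eef_pos: [533.5, 81.0, 351.2]
ee_rot: [-0.0, 0.702, 0.712, -0.0]
force: [0.4, -0.3, -2.4]
grip_width: 0.677
grip_force: 54.1
```

Run:
```python
from h import *
s=telemetry.sense();print(s['eef_pos'],s['joints'],s['grip_force'],s['time_s'])
t=np.radians(25)
# tilt about the bar: bar = TCP -13 z_tool
b=s['eef_pos']+q2R(s['ee_rot'])@[0,0,-13]
z=np.array([0,np.cos(t),-np.sin(t)]);plan(b+[0,0,10]+13*z,12,z=z,y=(1,0,0),o=.6)
```

```text
[533.47916287  80.97213262 351.24447403] [-6.66491758e-02  2.95531252e-01  1.21409759e+00  8.62730163e-05
  1.63222811e+00 -7.97741741e-02] 54.079556779470295 8.9
per row deg 5.416487484360817 mm 1.7583976353011397
[[0.005, 0.0, -0.007], [-0.0, 0.06, 0.001], 0.6],[[0.006, 0.0, -0.007], [-0.0, 0.06, 0.001], 0.6],[[0.006, 0.0, -0.006], [-0.0, 0.06, 0.001], 0.6],[[0.007, 0.0, -0.006], [-0.0, 0.06, 0.001], 0.6],[[0.007, 0.0, -0.005], [-0.0, 0.06, 0.001], 0.6],[[0.008, 0.0, -0.004], [-0.0, 0.06, 0.001], 0.6],[[0.008, 0.0, -0.004], [-0.0, 0.06, 0.001], 0.6],[[0.008, 0.0, -0.003], [-0.0, 0.06, 0.001], 0.6],
[[0.009, 0.0, -0.002], [-0.0, 0.06, 0.001], 0.6],[[0.009, 0.0, -0.001], [-0.0, 0.06, 0.001], 0.6],[[0.009, 0.0, -0.0], [-0.0, 0.06, 0.001], 0.6],[[0.009, 0.0, 0.001], [-0.0, 0.06, 0.001], 0.6],
```

Request:
{"name": "servo_tool", "arguments": {"deltas": [[[0.005,0,-0.007],[0,0.06,0.001],0.6],[[0.006,0,-0.007],[0,0.06,0.001],0.6],[[0.006,0,-0.006],[0,0.06,0.001],0.6],[[0.007,0,-0.006],[0,0.06,0.001],0.6],[[0.007,0,-0.005],[0,0.06,0.001],0.6],[[0.008,0,-0.004],[0,0.06,0.001],0.6]]}}

```text
time_s: 9.5
eef_pos: [533.4, 86.1, 360.3]
ee_rot: [-0.199, 0.679, 0.678, 0.198]
force: [-0.1, 0.0, -2.8]
grip_width: 0.68
grip_force: 54.3
```

Request:
{"name": "servo_tool", "arguments": {"deltas": [[[0.008,0,-0.004],[0,0.06,0.001],0.6],[[0.008,0,-0.003],[0,0.06,0.001],0.6],[[0.009,0,-0.002],[0,0.06,0.001],0.6],[[0.009,0,-0.001],[0,0.06,0.001],0.6],[[0.009,0,0],[0,0.06,0.001],0.6],[[0.009,0,0.001],[0,0.06,0.001],0.6],[[0,0,0],[0,0,0],0.6]]}}

```text
time_s: 10.2
eef_pos: [533.4, 91.6, 367.3]
ee_rot: [-0.382, 0.602, 0.592, 0.377]
force: [0.1, 0.2, -3.3]
grip_width: 0.68
grip_force: 54.4
```

Run:
```python
from h import *
s=telemetry.sense();w=optics.capture('wrist');cv2.imwrite('pics/w4.png',w);print(s['eef_pos'],s['ee_rot'],s['joints'],s['grip_force'],s['time_s'],'z',q2R(s['ee_rot'])[:,2])
```

```text
[533.39786994  91.59402428 367.26752954] [-0.38170744  0.60175969  0.59174059  0.37686575] [-0.46882214  0.3781928   1.43568888  1.00793615  1.86847645 -0.42079729] 54.380634346744046 10.2 z [ 0.00182167  0.90540581 -0.42454328]
```

View pics/w4.png

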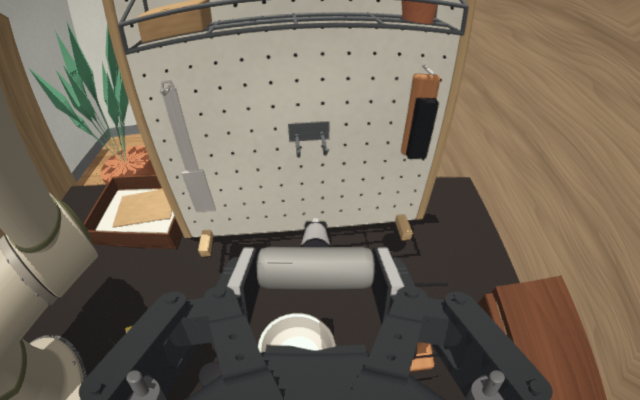

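The wrist view shows the board foot edge from (191,238) to (417,222), the hook plate at (309,131), and the tips near (298,155) and (325,152). The bar is gripped squarely.

Run:
```python
from h import *
s=telemetry.sense();w=cv2.imread('pics/w4.png')
a,b=onz('wrist',191,238,0,s),onz('wrist',417,222,0,s);print('foot',a.round(),b.round(),np.degrees(np.arctan2(*(b-a)[[1,0]])),np.linalg.norm(b-a))
# refine tips: dark pixels under plate
g=cv2.cvtColor(w,cv2.COLOR_BGR2GRAY)
cv2.imwrite('pics/hk.png',cv2.resize(w[110:170,270:350],(800,600),interpolation=cv2.INTER_CUBIC))
n=np.array([-(b-a)[1],(b-a)[0],0]);n/=np.linalg.norm(n)
for u,v in((289,123),(329,122),(289,141),(329,138)):
    o,d=ray('wrist',u,v,s);print('plate',(o+d*((a-o)@n)/(d@n)).round(1))
```

```text
foot [259. 398.   0.] [759. 437.   0.] 4.453306957527125 501.1388544206165
plate [493.4 416.4 261.1]
plate [555.6 421.2 258.9]
plate [491.4 416.2 227.5]
plate [556.  421.3 228.8]
```

View pics/hk.png

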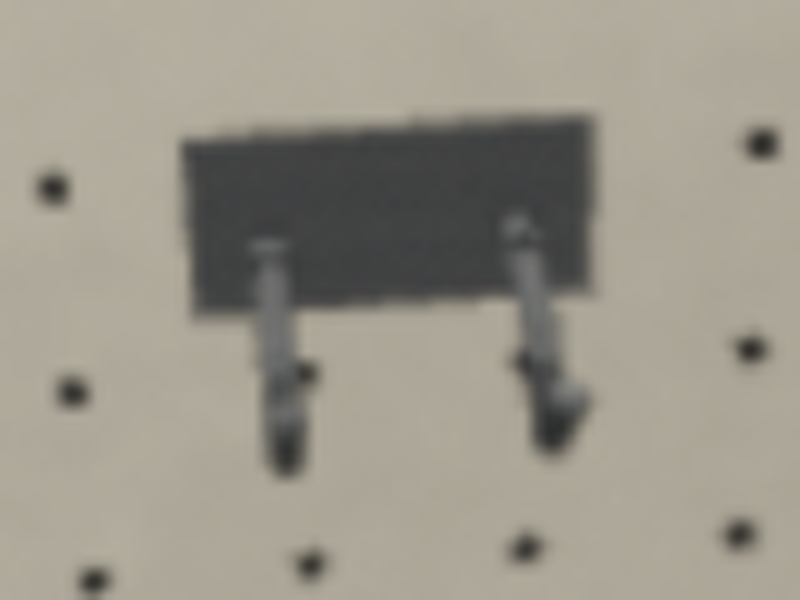

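The enlarged hook shows the arm roots at (297,134.5) and (321.8,132.5), and the dip bottoms at (298.7,157.5) and (325.2,155).

Run:
```python
from h import *
s=telemetry.sense()
a,b=onz('wrist',191,238,0,s),onz('wrist',417,222,0,s)
t=np.radians(4.45);e=np.array([np.cos(t),np.sin(t),0]);n=np.array([-np.sin(t),np.cos(t),0])
def pl(p,c):
    o,d=ray('wrist',*p,s);x=o+d*((c-o)@n)/(d@n);return x
for off in(-6,0,6,12):
    c=a+n*off
    L=[pl((297,134.5),c-2*n),pl((321.8,132.5),c-2*n),pl((298.7,157.3),c-50*n),pl((325.2,154.8),c-50*n)]
    m=(L[2]+L[3])/2
    print(off,[x.round(1).tolist() for x in L],'sep',np.linalg.norm(L[1]-L[0]).round(1),np.linalg.norm(L[3]-L[2]).round(1),'dz',((L[0]+L[1])/2-m)[2].round(1),'dx',(((L[0]+L[1])/2-m)@e).round(1),'seat',(m+[0,0,22]).round(1))
print('tip tri',tri(ray('wrist',328.0,149.5,s),ray('scene',375+178/8,95+283/8.1),ray('top',160+285/6.06,145+100/6)))
# board foot line check in top image: dark/bright transitions
print([onz('top',207,130,0).round(),onz('top',212,238,0).round()])
```

```text
-6 [[505.3, 409.3, 244.0], [544.1, 412.3, 245.0], [509.2, 361.4, 234.7], [547.8, 364.4, 236.4]] sep 38.9 38.8 dz 9.0 dx -0.1 seat [528.5 362.9 257.5]
0 [[504.9, 415.3, 240.2], [544.2, 418.3, 241.3], [508.8, 367.4, 230.3], [548.1, 370.5, 232.0]] sep 39.5 39.4 dz 9.6 dx -0.1 seat [528.4 368.9 253.1]
6 [[504.5, 421.2, 236.4], [544.4, 424.3, 237.5], [508.4, 373.4, 225.9], [548.3, 376.5, 227.6]] sep 40.0 40.1 dz 10.2 dx -0.2 seat [528.4 375.  248.7]
12 [[504.1, 427.2, 232.7], [544.6, 430.4, 233.8], [508.0, 379.4, 221.5], [548.6, 382.5, 223.2]] sep 40.6 40.7 dz 10.9 dx -0.2 seat [528.3 381.  244.3]
tip tri (array([552.3105655 , 354.86823169, 249.25160796]), [2.8, 6.4, 6.4])
[array([726., 413.,   0.]), array([308., 378.,   0.])]
```

Request:
{"name": "servo_tool", "arguments": {"deltas": [[[0,0,0],[0,0,0],0.69],[[0,0,0],[0,0,0],0.696],[[0,0,0],[0,0,0],0.699],[[0,0,0],[0,0,0],0.699],[[0,0,0],[0,0,0],0.699],[[0,0,0],[0,0,0],0.699],[[0,0,0],[0,0,0],0.699]]}}

```text
time_s: 10.95
eef_pos: [533.4, 92.3, 368.9]
ee_rot: [-0.38, 0.601, 0.593, 0.377]
force: [-0.5, 0.3, -3.6]
grip_width: 0.696
grip_force: 3.3
```

Request:
{"name": "servo_tool", "arguments": {"deltas": [[[0,0,0],[0,0,0],0.6995],[[0,0,0],[0,0,0],0.6995],[[0,0,0],[0,0,0],0.6995],[[0,0,0],[0,0,0],0.6995],[[0,0,0],[0,0,0],0.6995],[[0,0,0],[0,0,0],0.6995]]}}

```text
time_s: 11.55
eef_pos: [533.4, 92.4, 369.0]
ee_rot: [-0.38, 0.601, 0.593, 0.377]
force: [-0.6, 0.4, 0.4]
grip_width: 0.698
grip_force: 0.0
```

Run:
```python
from h import *
s=telemetry.sense();w=optics.capture('scene');cv2.imwrite('pics/s5.png',w);print(s['eef_pos'],s['wrist_torque'],s['grip_force'],s['time_s'])
# project expected bar and barrel end (hanging) into the scene picture
m=optics.camera_model('scene');f=200/np.tan(np.radians(m['vfov']/2));R=np.array(m['R']);T=np.array(m['t'])
P=lambda X:(lambda c:(m['cx']+f*c[0]/c[2],m['cy']+f*c[1]/c[2]))(R@X+T)
b=s['eef_pos']-13*q2R(s['ee_rot'])[:,2];print('bar',b)
for a in(-20,0,20,40,65):
    r=np.radians(a);print(a,np.round(P(b),1),np.round(P(b+185*np.array([0,np.sin(r),-np.cos(r)])),1))
c=w[100:260,300:460];cv2.imwrite('pics/s5c.png',cv2.resize(c,(600,600),interpolation=cv2.INTER_CUBIC))
```

```text
[533.36163224  92.37499064 368.99320032] [-0.45689842 -0.02038039 -0.00401897] 0.0 11.55
bar [533.33335937  80.61219826 374.52817242]
-20 [353.6 154. ] [340.1 204.8]
0 [353.6 154. ] [349.8 193.1]
20 [353.6 154. ] [359.6 177.7]
40 [353.6 154. ] [368.5 160.1]
65 [353.6 154. ] [377.4 137.1]
```

View pics/s5c.png

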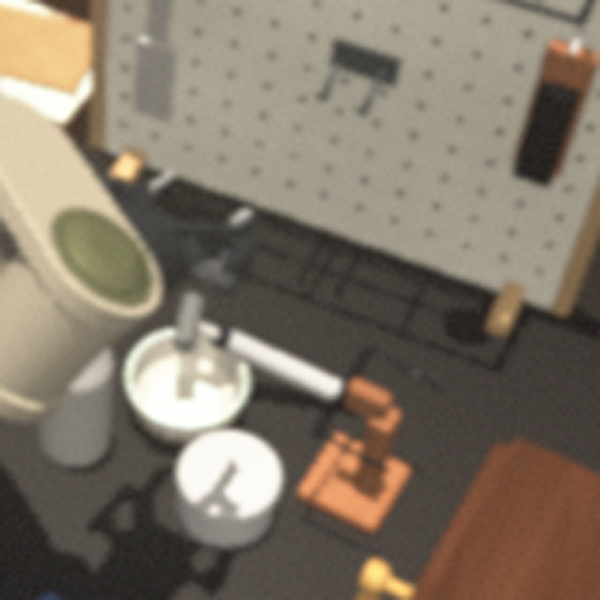

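The pump slipped out: it now leans with its bar in the bowl, at scene (350,185), and its barrel end near the stand at scene (390,204). I'll look straight down, check whether anything shifted, and regrasp.

Run:
```python
from h import *
plan((545,140,365),10,y=(1,0,0),o=1)
```

```text
per row deg 6.480551945367084 mm 4.918681170718425
[[0.008, 0.006, 0.022], [-0.0, -0.072, -0.001], 1],[[0.011, 0.006, 0.021], [-0.0, -0.072, -0.001], 1],[[0.013, 0.006, 0.02], [-0.0, -0.072, -0.001], 1],[[0.015, 0.006, 0.018], [-0.0, -0.072, -0.001], 1],[[0.017, 0.006, 0.016], [-0.0, -0.072, -0.001], 1],[[0.019, 0.006, 0.014], [-0.0, -0.072, -0.001], 1],[[0.021, 0.006, 0.012], [-0.0, -0.072, -0.001], 1],[[0.022, 0.006, 0.01], [-0.0, -0.072, -0.001], 1],
[[0.023, 0.006, 0.007], [-0.0, -0.072, -0.001], 1],[[0.023, 0.006, 0.005], [-0.0, -0.072, -0.001], 1],
```

Request:
{"name": "servo_tool", "arguments": {"deltas": [[[0.008,0.006,0.022],[0,-0.072,-0.001],1],[[0.011,0.006,0.021],[0,-0.072,-0.001],1],[[0.013,0.006,0.02],[0,-0.072,-0.001],1],[[0.015,0.006,0.018],[0,-0.072,-0.001],1],[[0.017,0.006,0.016],[0,-0.072,-0.001],1]]}}

```text
time_s: 12.1
eef_pos: [539.6, 115.7, 367.4]
ee_rot: [-0.196, 0.681, 0.678, 0.195]
force: [-0.1, -0.1, -0.4]
grip_width: 1.0
grip_force: 0.0
```

Request:
{"name": "servo_tool", "arguments": {"deltas": [[[0.019,0.006,0.014],[0,-0.072,-0.001],1],[[0.021,0.006,0.012],[0,-0.072,-0.001],1],[[0.022,0.006,0.01],[0,-0.072,-0.001],1],[[0.023,0.006,0.007],[0,-0.072,-0.001],1],[[0.023,0.006,0.005],[0,-0.072,-0.001],1],[[0,0,0],[0,0,0],1]]}}

```text
time_s: 12.7
eef_pos: [545.2, 141.9, 365.1]
ee_rot: [0.0, 0.704, 0.71, -0.001]
force: [-0.5, 0.7, -0.0]
grip_width: 0.997
grip_force: 0.0
```

Run:
```python
from h import *
s=telemetry.sense();w=optics.capture('wrist');np.save('pics/st6.npy',np.r_[s['eef_pos'],s['ee_rot']])
c=optics.capture('scene');t=optics.capture('top')
for n,i in(('w',w),('s',c),('t',t)): cv2.imwrite(f'pics/{n}6.png',i)
print(s['eef_pos'],s['ee_rot'],s['time_s'])
o=np.zeros((600,800,3),np.uint8)
o[:400,:640]=w
o[400:,:320]=cv2.resize(c[150:250,310:470],(320,200),interpolation=cv2.INTER_CUBIC)
o[400:,320:640]=cv2.resize(t[110:210,230:390],(320,200),interpolation=cv2.INTER_CUBIC)
# before picture, scene
o[:100,640:]=cv2.imread('pics/scene0.png')[150:250,310:470]
cv2.imwrite('pics/comp6.png',o)
```

```text
[545.17435881 141.91923023 365.11093946] [ 5.88448848e-05  7.03729386e-01  7.10467413e-01 -1.00183944e-03] 12.7
```

View pics/comp6.png

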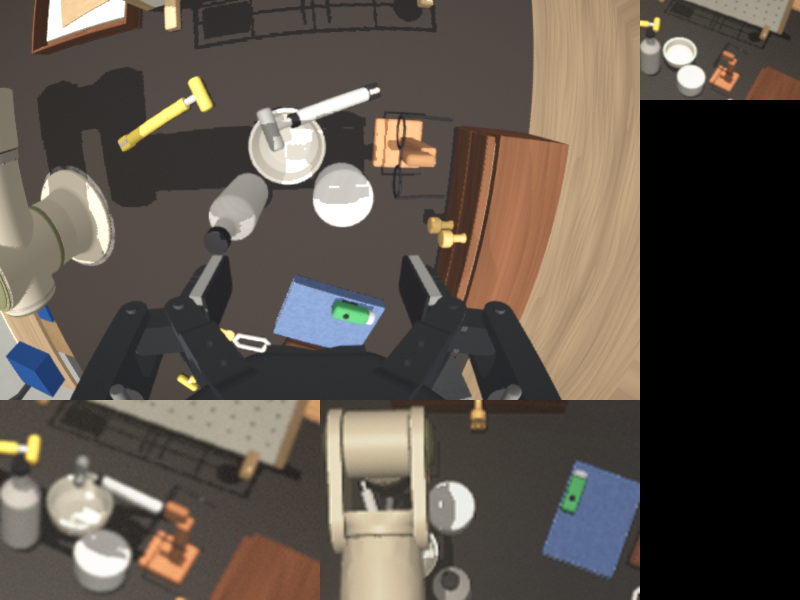

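The composite shows the pump lying over the bowl's rim. In the wrist view the bar runs from about (264,112) to (276,146) and the barrel goes to a tip at (376,91). The bowl, tin, stand and flask are all upright and look unshifted. I'll check that with numbers and get the bar's 3D pose.

Run:
```python
from h import *
v=np.load('pics/st6.npy');s=dict(eef_pos=v[:3],ee_rot=v[3:])
for n,p,z in(('bowl',(287,146),52),('tin',(343,194),60),('stand',(400,143),0)): print(n,onz('wrist',*p,z,s).round())
s0=cv2.imread('pics/scene0.png');s6=cv2.imread('pics/s6.png');t0=cv2.imread('pics/top0.png')
for n,(x,y,w,h) in dict(tin=(345,212,32,35),stand=(378,198,32,46),flask=(308,180,24,45)).items():
    T=s0[y:y+h,x:x+w];S=s6[y-12:y+h+12,x-12:x+w+12];r=cv2.matchTemplate(S,T,cv2.TM_CCOEFF_NORMED);_,m,_,l=cv2.minMaxLoc(r);print(n,m,l[0]-12,l[1]-12)
T=s0[205:217,334:368];r=cv2.matchTemplate(s6[193:229,322:380],T,cv2.TM_CCOEFF_NORMED);_,m,_,l=cv2.minMaxLoc(r);print('bowl',m,l[0]-12,l[1]-12)
W=lambda *p:ray('wrist',*p,s);S=lambda *p:ray('scene',*p)
U=tri(W(265,113),S(351.3,180.5));L=tri(W(275,143),S(351.5,191.5));E=tri(W(376,91),S(310+163/2,150+108/2));C=tri(W(270,128),S(351.3,186))
for n,x in zip('ULEC',(U,L,E,C)): print(n,x[0].round(1),x[1])
print(np.linalg.norm(U[0]-L[0]),np.linalg.norm(C[0]-E[0]))
# small grey dump of the bar in the wrist picture
g=cv2.cvtColor(cv2.imread('pics/w6.png'),cv2.COLOR_BGR2GRAY)
print(g[100:160:4,250:330:4])
```

```text
bowl [502. 151.  52.]
tin [587.  79.  60.]
stand [687. 151.   0.]
tin 0.8996915221214294 0 1
stand 0.7329176068305969 0 0
flask 0.968522846698761 0 0
bowl 0.9269423484802246 0 1
U [476.6 202.6  87.9] [1.3, 1.3]
L [494.6 161.8  84.5] [6.7, 6.7]
E [634.2 234.1  22. ] [3.5, 3.5]
C [485.4 182.3  85.7] [3.9, 3.9]
44.6714062792915 169.98920673337483
[[ 79  78  78  79  78  78  79  79  78  79  79  79  78  79  80  78  79  80
  107 202]
 [ 77  79  78  79  79  79  78  79  80  80  78  79  80  79  79  88 182 240
  254 255]
 [ 79  79  79 102 150 111  55 119 207 220 226 151  78 152 232 252 255 255
  255 255]
 [ 79  78 179 216 208 169 221 254 227 213 218 175 245 255 255 255 255 255
  254 241]
 [ 79  79 173 215 216 186 144 181 195 217  57  60 129 255 255 254 246 173
  135  74]
 [ 79  77 161 204 221 199 151 195 212 246 220  60  60 205 194 173 170  51
   50  51]
 [ 80 103 213 156 158 138 125 189 188 183 166  38  39 167 194 184 206 131
   49  50]
 [ 50 222 164 124 134 140 131 152 165 212 219 212 234 235 211 207 170 223
   59  61]
 [106 203 166 189 129 139 135 124 227 227 241 255 255 255 255 255 201 200
  208  50]
 [190 170 169 205 126 137 173 152 212 227 227 255 255 255 255 255 206 170
  221  50]
 [222 172 173 207 167 133 207 189 159 227 242 255 255 255 255 255 208 181
  223  56]
 [221 174 178 210 209 128 209 203 161 255 242 241 255 255 228 219 210 181
  211  71]
 [221 178 180 212 213 150 203 193 179 255 227 227 227 227 233 216 212 186
  217  72]
 [218 180 181 213 215 222 215 227 227 255 227 227 227 227 227 216 214 182
  221  62]
 [189 185 184 202 216 217 227 227 227 255 227 227 227 227 220 217 207 184
  219  50]]
```

Run:
```python
from h import *
v=np.load('pics/st6.npy');s=dict(eef_pos=v[:3],ee_rot=v[3:])
for p in((262,108),(274,148),(268,128)): print(onz('wrist',*p,80,s).round(1))
C=onz('wrist',268,128,80,s);a=np.radians(19-90)
plan((C[0],C[1],170),12,y=(np.cos(a),np.sin(a),0),o=1)
```

```text
[469.9 209.   80. ]
[485.8 152.5  80. ]
[477.9 180.8  80. ]
per row deg 5.942612997519531 mm 17.52745660314374
[[0.017, -0.028, 0.081], [-0.0, -0.0, 0.066], 1],[[0.014, -0.03, 0.081], [-0.0, -0.0, 0.066], 1],[[0.011, -0.031, 0.081], [-0.0, -0.0, 0.066], 1],[[0.008, -0.032, 0.081], [-0.0, -0.0, 0.066], 1],[[0.005, -0.033, 0.081], [-0.0, -0.0, 0.066], 1],[[0.001, -0.033, 0.081], [-0.0, -0.0, 0.066], 1],[[-0.002, -0.033, 0.081], [-0.0, -0.0, 0.066], 1],[[-0.006, -0.032, 0.081], [-0.0, -0.0, 0.066], 1],
[[-0.009, -0.032, 0.081], [-0.0, -0.0, 0.066], 1],[[-0.012, -0.031, 0.081], [-0.0, -0.0, 0.066], 1],[[-0.015, -0.029, 0.081], [-0.0, -0.0, 0.066], 1],[[-0.018, -0.027, 0.081], [-0.0, -0.0, 0.066], 1],
```

Request:
{"name": "servo_tool", "arguments": {"deltas": [[[0.017,-0.028,0.08],[0,0,0.066],1],[[0.014,-0.03,0.08],[0,0,0.066],1],[[0.011,-0.031,0.08],[0,0,0.066],1],[[0.008,-0.032,0.08],[0,0,0.066],1],[[0.005,-0.033,0.08],[0,0,0.066],1],[[0.001,-0.033,0.08],[0,0,0.066],1]]}}

```text
time_s: 13.45
eef_pos: [511.2, 159.3, 268.5]
ee_rot: [-0.001, 0.89, 0.456, -0.0]
force: [0.4, 0.1, 0.0]
grip_width: 1.002
grip_force: 0.0
```

Request:
{"name": "servo_tool", "arguments": {"deltas": [[[-0.002,-0.033,0.08],[0,0,0.066],1],[[-0.006,-0.032,0.08],[0,0,0.066],1],[[-0.009,-0.032,0.08],[0,0,0.066],1],[[-0.012,-0.031,0.08],[0,0,0.066],1],[[-0.015,-0.029,0.08],[0,0,0.066],1],[[-0.018,-0.027,0.08],[0,0,0.066],1],[[0,0,0],[0,0,0],1]]}}

```text
time_s: 14.15
eef_pos: [476.4, 180.0, 171.6]
ee_rot: [-0.001, 0.986, 0.164, -0.003]
force: [-0.6, 0.1, 0.5]
grip_width: 1.002
grip_force: 0.0
```

Run:
```python
from h import *
s=telemetry.sense();w=optics.capture('wrist');cv2.imwrite('pics/w7.png',w);np.save('pics/st7.npy',np.r_[s['eef_pos'],s['ee_rot']]);print(s['eef_pos'],s['ee_rot'],s['joints'].round(2),s['time_s'])
g=cv2.cvtColor(w,cv2.COLOR_BGR2GRAY)
print('\n'.join(''.join(' .:-=+*#%@'[min(9,int(p)//26)] for p in r) for r in cv2.resize(g[120:300,180:460],(140,60),interpolation=cv2.INTER_AREA)))
```

```text
[476.44226605 180.01178317 171.58384183] [-7.92757673e-04  9.86442012e-01  1.64086177e-01 -2.69370308e-03] [0.13 0.34 1.63 0.   1.18 1.37] 14.15
:.....::::::::::::::::::::::::::::::::::::::.................-+++++++*+++=++====++++++++++++***+++++*#%@@@#=:::::::-----==*#%@@@@@@@@%@@%%@@
::....:.:::::::::::::::::::::::::::::::::::..................-+++++++++++===++++++++++++++++++**+++++++*#@@@*-:::::-----==*#%@@@@@@@@@%%@%%@
:....::::::::::::::::::::::::::::::::::::::..................-+++++++++++==+++++++++++++++++++++++++=+++++#@%%*:::.:----==*#%@@@@@@@@@@%%%%%
:....:::::::::::::::::::::::::::::::::::::...................-+++++*+++++==++++++++*****++++++++++++++======+*#*::::------=##%@@@@@@@@@@%%%%
.....:::::::::::::::::::::::::::::::::::::...................-+++++*+++++==+++***************++++++*++++=====+***-:::----==*#%@@@@@@@@@@@%%%
.....:::::::::::::::::::::::::::::::::::::...................-++++++++++++=+********************++##*++++======***=:::---==+#%%%@@@@@@@@@@%%
.....:::::::::::::::::::::::::::::::::::::...................=+++++++++++==*************************++++++===
[... 6804 characters left out ...]
...--===-:.           :++****#*=................................................::::::::::::::::---------:           .--===-:...-*******
:.....:-===-:.           .:+%%%%%##+:...............................................:::::::::::::::::--------:            .-====-:...-******
.....:-===-:.            ..-#%%%%##*=..............................................::::::::::::::::::---------.           ..-====-....-*****
....:=====-..            .::+#%%%%##+:.............................................::::::::::::::::::--------=:            .:-====-....-+***
.....:=+++-..           ..::=#%%%%##*-.............................................:::::::::::::::::::------=+=.           ..=+++-:......:-=
```

Run:
```python
from h import *
s=telemetry.sense()
for z in(80,86): 
  for p in((317.5,197),(278,197),(357,197)):
    p=onz('wrist',*p,z,s);print(z,p.round(1),(q2R(s['ee_rot']).T@(p-s['eef_pos'])).round(1))
```

```text
80 [480.  179.2  80. ] [ 2.4  1.7 92.9]
80 [469.6 209.3  80. ] [  2.4 -30.   92.9]
80 [490.4 149.2  80. ] [ 2.4 33.6 92.8]
86 [481.9 179.9  86. ] [ 4.4  1.7 86.9]
86 [471.8 209.2  86. ] [  4.5 -29.3  86.9]
86 [492.  150.6  86. ] [ 4.4 32.7 86.8]
```

Request:
{"name": "servo_tool", "arguments": {"deltas": [[[0.024,0.008,0.05],[0,0,0],1],[[0,0,0.12],[0,0,0],1],[[0,0,0.14],[0,0,0],1],[[0,0,0.12],[0,0,0],1],[[0,0,0.07],[0,0,0],1],[[0,0,0.033],[0,0,0],1],[[0,0,0],[0,0,0],1]], "squeeze": 50}}

```text
time_s: 14.9
eef_pos: [482.8, 180.6, 66.2]
ee_rot: [-0.0, 0.986, 0.166, -0.001]
force: [0.4, 0.4, 0.0]
grip_width: 0.999
grip_force: 0.0
```

Run:
```python
from h import *
s=telemetry.sense();w=optics.capture('wrist');print(s['eef_pos'],s['force'].round(1))
g=cv2.cvtColor(w,cv2.COLOR_BGR2GRAY)
print('\n'.join(''.join(' .:-=+*#%@'[min(9,int(p)//26)] for p in r) for r in cv2.resize(g[180:360,180:460],(93,36),interpolation=cv2.INTER_AREA)))
```

```text
[482.82524162 180.55142013  66.20968145] [0.4 0.4 0. ]
....................................===++++++++++===+***********************+++++++=====+=*%%
...................................++==+++++++++====+***********************++++++++=====++#%
..................................=*+::............:+************************+++++++====++++%
.................................:**=               =************************++++++++===++++*
.................................+**-       ..      =*************************+++++++==++++++
................................-**+-      ...      =*************************++++++*++++++++
................................+*+=-      ...      =************************++++++##++++++++
................................+*+==:...:::-::::::-+************************++++++#*++++++++
...............................:**+====+==+++++==****************************+++++##+++++++++
...............................-**+====+===++++==***************************+++++#%*+++++++++
...............................-**+========++++==*****************#*********++++*%#++++++++++
...........
[... 1638 characters left out ...]
.................:-------:    ............
...     .....*####*=-...............................................:--------......   .......
   ...........+####+-................................................:-----:..........    ...
...............-+++-.................................................:----:..................
......................................................................:-:....................
......................................................................::.....................
........................        .. .. .. .........           .............................:::
.....................        ....... .....   .  .  ...........     ......................:---
```

Request:
{"name": "servo_tool", "arguments": {"deltas": [[[0,0,0],[0,0,0],0.6],[[0,0,0],[0,0,0],0.6],[[0,0,0],[0,0,0],0.6],[[0,0,0],[0,0,0],0.6],[[0,0,0],[0,0,0],0.6]], "squeeze": 50}}

```text
time_s: 15.45
eef_pos: [482.9, 181.1, 66.9]
ee_rot: [-0.0, 0.986, 0.166, -0.0]
force: [1.2, 1.8, 1.0]
grip_width: 0.69
grip_force: 53.7
```

Request:
{"name": "servo_tool", "arguments": {"deltas": [[[0,0,-0.03],[0,0,0],0.6],[[0,0,-0.06],[0,0,0],0.6],[[0,0,-0.1],[0,0,0],0.6],[[0,0,-0.15],[0,0,0],0.6],[[0,0,-0.2],[0,0,0],0.6],[[0,0,-0.2],[0,0,0],0.6],[[0,0,-0.2],[0,0,0],0.6],[[0,0,-0.2],[0,0,0],0.6]]}}

```text
time_s: 16.25
eef_pos: [482.0, 180.6, 296.8]
ee_rot: [0.0, 0.986, 0.165, -0.001]
force: [0.8, -0.3, -3.5]
grip_width: 0.687
grip_force: 54.3
```

Request:
{"name": "servo_tool", "arguments": {"deltas": [[[0,0,-0.2],[0,0,0],0.6],[[0,0,-0.15],[0,0,0],0.6],[[0,0,-0.07],[0,0,0],0.6],[[0,0,0],[0,0,0],0.6]]}}

```text
time_s: 16.65
eef_pos: [482.9, 180.7, 380.9]
ee_rot: [0.0, 0.986, 0.165, 0.001]
force: [0.1, 0.9, -3.8]
grip_width: 0.686
grip_force: 54.3
```

Run:
```python
from h import *
s=telemetry.sense();w=optics.capture('wrist');print(s['eef_pos'],s['force'].round(1),s['grip_force'],s['grip_width'])
g=cv2.cvtColor(w,cv2.COLOR_BGR2GRAY)
print('\n'.join(''.join(' .:-=+*#%@'[min(9,int(p)//26)] for p in r) for r in cv2.resize(g[0:360,180:460],(70,45),interpolation=cv2.INTER_AREA)))
```

```text
[482.86230371 180.70849055 380.86994064] [ 0.1  0.9 -3.8] 54.28375118841359 0.685782832404423
====-==...............:::::.=#%%%%%#*:::::..:::::::::::::.............
======:...:::....::..:::::::=#%%%%%#*::::..:-:::::-=-::...............
-====-....::..::::..::::::::+#%%%%%%#-::...=***+--+=++=::..:..........
=====:..............::::::::+#%%%%%%#-::..-****-::-+++-:..:::........:
====-....::..::::..:::::::::+#%%%%%%#=:...-=+=-:::=++++:..:::..:::..:=
=-==:...:::.:::::..:::::::::+#%%%%%%#=:..=++++=::::=+*:..:::..::::....
====....::..::::..::::::::::*#%%%%%%#+::=**+**+=+**+-:...:::..::::::::
===:...:::.:::::..::::::::::*#%%%%%%#+::::-=+****+++=........:::::::::
===...........:..:::::::::::*#%%%%%%#+:::::::::-=+*+:..:::..::::::::::
==-....::.:::::..:::::::::::*#%%%%%%#*::::::::::::::::::::::::::::::::
==:.............::::::::::::*#%%%%%%#*::::::::::::::-+**#*+-::::::::::
=-...........:..::::::::::::*#%%%%%%#*::::::::::::+#@@@@@@@@%+::::::::
=:...:::.:::::.:::::::::::::*#%%%%%%#*-:::::::::-+@@@@@@@@@@@@*:::::::
=....::..::::..:::::::::::::*#%%%%%%#*=--::....:=%@@@@@@@@@@@@@=::::::
-...:::.::::
[... 1488 characters left out ...]
...==-. :-==============================-. .===...:::::::::::
.:::::.......=-. .--------------------------------. .=-.......:::::...
................  ::----------------------------:. ...................
................. ...................::::::::::::. ...................
................. ...................::::::::::::.....................
....................................::::::::::::::....................
...........................:::-====+**+==-:::::::.....................
.........................:-=+*****#%%%%%%%#+=-:::.....................
..........................::::--===----::::::.-:............:::.......
....::.....................................................:::::......
```

Request:
{"name": "servo_tool", "arguments": {"deltas": [[[0,0,0],[0,0,0],0.688],[[0,0,0],[0,0,0],0.692],[[0,0,0],[0,0,0],0.694]]}}

```text
time_s: 17.0
eef_pos: [482.8, 180.8, 377.9]
ee_rot: [-0.0, 0.986, 0.165, -0.001]
force: [0.9, 1.1, -1.7]
grip_width: 0.693
grip_force: 28.3
```

Request:
{"name": "servo_tool", "arguments": {"deltas": [[[0,0,0],[0,0,0],0.696]]}}

```text
time_s: 17.1
eef_pos: [483.0, 180.9, 378.2]
ee_rot: [-0.0, 0.986, 0.165, -0.001]
force: [1.4, -0.9, -2.5]
grip_width: 0.696
grip_force: 21.4
```

Request:
{"name": "servo_tool", "arguments": {"deltas": [[[0,0,0],[0,0,0],0.698],[[0,0,0],[0,0,0],0.698]]}}

```text
time_s: 17.3
eef_pos: [482.9, 180.8, 378.4]
ee_rot: [-0.0, 0.986, 0.165, -0.001]
force: [-0.3, 0.0, -2.9]
grip_width: 0.704
grip_force: 14.1
```

Request:
{"name": "servo_tool", "arguments": {"deltas": [[[0,0,0],[0,0,0],0.699],[[0,0,0],[0,0,0],0.699]]}}

```text
time_s: 17.5
eef_pos: [483.1, 180.9, 378.6]
ee_rot: [-0.0, 0.986, 0.165, -0.001]
force: [0.2, 1.1, -3.0]
grip_width: 0.704
grip_force: 10.9
```

```bash
cat >> h.py <<'E'
def asc(g,W,H): print('\n'.join(''.join(' .:-=+*#%@'[min(9,int(p)//26)] for p in r) for r in cv2.resize(g,(W,H),interpolation=cv2.INTER_AREA)))
E
python3 - <<'E'
from h import *
s=telemetry.sense();w=optics.capture('wrist');print(s['wrist_torque'].round(2),s['grip_force'],s['grip_width'])
asc(cv2.cvtColor(w,cv2.COLOR_BGR2GRAY)[0:320,240:400],40,40)
E
```

```text
[ 0.1  -0.13 -0.02] 10.859144501737319 0.7035008285942749
..:::.::::::::::::::::::::::::::::::::::
::::.::::::::::::::::::::::::=--:::=*=--
::::::::::::::::::::::::::::+####=-*+***
:::.:::::::::::::::::::::::-####+---***+
:::::::::::::::::::::::::.:=++*=---+****
::::::::::::::::::::::::::+****+----+##-
:::::::::::::::::::::::::=#####*+*##*=::
:.::::::::::::::::::::::::--+*#####**+::
:::::::::::::::::::::::::::::::--=+*#-::
::::::::::::::::::::::::::::::::::::::::
::::::::::::::::::::::::::::::::::::-=*#
::::::::::::::::::::::::::::::::::-*%@@@
::::::::::::::....:::::::::::::::=*@@@@@
:::::::::::::........:-===--::.::+%@@@@@
::::::::::::......-+**********=::=%@@@@@
::::::::::::....:***###%%####***--*@@@@@
::::::::::::...:#*##%%%%%%%%###*#=-=%@@@
::::::::::::...**##%%%%%%%%%%##**%-::=*#
::::::::::::..:**##%%%%%%%%%%##**@-:::::
::::::::::::..:*%%%%%%@@@@@%%%%#%#::::::
::::::::::::..:-#%##@@@@@@@%###%#-::::::
:::::::::::...:::+%%%%%%%%%###%+::::::::
:::::::::::........-+##%%%*++=====-:::::
:::::::::::.......::.......:=+++++++-:::
:::::-----:......:++.......=+++++++++=-:
:+%%%%%@@#:.....-++++:....:-=+++*##%##*=
:=#**%%++=:....:+++++=..::::=+*#%%%%%%%%
:::::#@+::.....-++++++:.::::-+%%%%#***#%
::::-#@%-:.....=++++++-.:::::=#%%#+++++#
:::::+@@+.....:==----==:::::::=###+-..::
:::::-%@#:....::......::::::::::-==.::::
=+-.::*@#-......:===-:.:::::::::::.=+=::
+=..:-=*+=-:::::-====-::---------:.:=+=:
+:.-==============================:.:++-
:..================================..-++
..:==++++++++++++++++++++++++++====...=+
...=============++++++++++++++++==-...=+
...:-============================-......
......................:::::::::::::.....
......................:::::::::::::.....
```

Request:
{"name": "servo_tool", "arguments": {"deltas": [[[0,0,0],[0,0,0],0.699],[[0,0,0],[0,0,0],0.699],[[0,0,0],[0,0,0],0.6],[[0,0,0],[0,0,0],0.6],[[0,0,0],[0,0,0],0.6],[[0,0,0],[0,0,0],0.6]], "squeeze": 50}}

```text
time_s: 18.15
eef_pos: [483.0, 180.8, 378.6]
ee_rot: [-0.0, 0.986, 0.165, -0.001]
force: [-0.1, -0.4, -2.4]
grip_width: 0.689
grip_force: 54.0
```

Run:
```python
from h import *
s=telemetry.sense();print(s['grip_force'],s['wrist_torque'].round(2))
a=np.radians(4.6);plan((534,110,375),11,y=(np.cos(a),np.sin(a),0),o=.6)
```

```text
54.026978136894286 [-0.02  0.    0.  ]
per row deg 6.8685818914308925 mm 7.942574463149015
[[0.011, 0.038, 0.002], [-0.0, 0.0, -0.076], 0.6],[[0.007, 0.039, 0.002], [-0.0, 0.0, -0.076], 0.6],[[0.002, 0.04, 0.002], [-0.0, 0.0, -0.076], 0.6],[[-0.003, 0.04, 0.002], [-0.0, 0.0, -0.076], 0.6],[[-0.007, 0.039, 0.002], [-0.0, 0.0, -0.076], 0.6],[[-0.012, 0.038, 0.002], [-0.0, 0.0, -0.076], 0.6],[[-0.016, 0.036, 0.002], [-0.0, 0.0, -0.076], 0.6],[[-0.021, 0.034, 0.002], [-0.0, 0.0, -0.076], 0.6],
[[-0.025, 0.031, 0.002], [-0.0, 0.0, -0.076], 0.6],[[-0.028, 0.028, 0.002], [-0.0, 0.0, -0.076], 0.6],[[-0.031, 0.024, 0.002], [-0.0, 0.0, -0.076], 0.6],
```

Request:
{"name": "servo_tool", "arguments": {"deltas": [[[0.011,0.038,0.002],[0,0,-0.076],0.6],[[0.007,0.039,0.002],[0,0,-0.076],0.6],[[0.002,0.04,0.002],[0,0,-0.076],0.6],[[-0.003,0.04,0.002],[0,0,-0.076],0.6],[[-0.007,0.039,0.002],[0,0,-0.076],0.6],[[-0.012,0.038,0.002],[0,0,-0.076],0.6]]}}

```text
time_s: 18.75
eef_pos: [511.0, 141.8, 376.1]
ee_rot: [-0.0, 0.864, 0.503, -0.001]
force: [-0.4, 0.3, -2.8]
grip_width: 0.687
grip_force: 54.2
```

Request:
{"name": "servo_tool", "arguments": {"deltas": [[[-0.016,0.036,0.002],[0,0,-0.076],0.6],[[-0.021,0.034,0.002],[0,0,-0.076],0.6],[[-0.025,0.031,0.002],[0,0,-0.076],0.6],[[-0.028,0.028,0.002],[0,0,-0.076],0.6],[[-0.031,0.024,0.002],[0,0,-0.076],0.6]]}}

```text
time_s: 19.25
eef_pos: [534.0, 109.5, 374.0]
ee_rot: [-0.001, 0.678, 0.735, -0.001]
force: [-0.6, -0.1, -2.7]
grip_width: 0.685
grip_force: 54.2
```

Request:
{"name": "servo_tool", "arguments": {"deltas": [[[0.005,0,-0.007],[0,0.06,0],0.6],[[0.006,0,-0.007],[0,0.06,0],0.6],[[0.006,0,-0.006],[0,0.06,0],0.6],[[0.007,0,-0.006],[0,0.06,0],0.6],[[0.007,0,-0.005],[0,0.06,0],0.6],[[0.008,0,-0.004],[0,0.06,0],0.6]]}}

```text
time_s: 19.85
eef_pos: [533.4, 115.5, 383.1]
ee_rot: [-0.206, 0.653, 0.703, 0.19]
force: [0.4, 0.4, -2.9]
grip_width: 0.689
grip_force: 54.4
```

Request:
{"name": "servo_tool", "arguments": {"deltas": [[[0.008,0,-0.004],[0,0.06,0],0.6],[[0.008,0,-0.003],[0,0.06,0],0.6],[[0.009,0,-0.002],[0,0.06,0],0.6],[[0.009,0,-0.001],[0,0.06,0],0.6],[[0.009,0,0],[0,0.06,0],0.6],[[0.009,0,0.001],[0,0.06,0],0.6],[[0,0,0],[0,0,0],0.6]]}}

```text
time_s: 20.55
eef_pos: [533.1, 121.0, 390.0]
ee_rot: [-0.395, 0.576, 0.617, 0.364]
force: [0.5, -1.0, -3.2]
grip_width: 0.687
grip_force: 54.5
```

Request:
{"name": "servo_tool", "arguments": {"deltas": [[[0,0,0],[0,0,0],0.688],[[0,0,0],[0,0,0],0.69]]}}

```text
time_s: 20.75
eef_pos: [532.9, 122.0, 392.3]
ee_rot: [-0.392, 0.575, 0.62, 0.364]
force: [-0.2, 0.4, -2.5]
grip_width: 0.693
grip_force: 39.7
```

Request:
{"name": "servo_tool", "arguments": {"deltas": [[[0,0,0],[0,0,0],0.693]]}}

```text
time_s: 20.85
eef_pos: [532.8, 122.1, 392.3]
ee_rot: [-0.392, 0.574, 0.619, 0.364]
force: [0.7, -0.6, -3.1]
grip_width: 0.692
grip_force: 30.0
```

Request:
{"name": "servo_tool", "arguments": {"deltas": [[[0,0,0],[0,0,0],0.695]]}}

```text
time_s: 20.95
eef_pos: [532.8, 122.1, 392.1]
ee_rot: [-0.393, 0.574, 0.619, 0.364]
force: [-0.6, -0.4, -2.2]
grip_width: 0.694
grip_force: 23.6
```

Request:
{"name": "servo_tool", "arguments": {"deltas": [[[0,0,0],[0,0,0],0.6965]]}}

```text
time_s: 21.05
eef_pos: [532.8, 122.0, 391.9]
ee_rot: [-0.393, 0.574, 0.619, 0.364]
force: [-1.0, -0.0, -2.7]
grip_width: 0.696
grip_force: 18.8
```

Request:
{"name": "servo_tool", "arguments": {"deltas": [[[0,0,0],[0,0,0],0.6975]]}}

```text
time_s: 21.15
eef_pos: [532.9, 121.9, 391.8]
ee_rot: [-0.393, 0.575, 0.619, 0.364]
force: [0.1, -0.3, -3.4]
grip_width: 0.697
grip_force: 15.6
```

Run:
```python
from h import *
s=telemetry.sense();w=optics.capture('wrist');s2=telemetry.sense();print(s['wrist_torque'].round(2),s['grip_force'],s2['grip_force'],s2['wrist_torque'].round(2))
asc(cv2.cvtColor(w,cv2.COLOR_BGR2GRAY)[120:320,240:400],40,25)
```

```text
[-0.86 -0.13  0.01] 15.58309833460953 15.411894705612212 [-1.   -0.08  0.03]
************+*****+*****++*****+*****+**
*****++************************+*****+**
****************************************
+*****+*****+***----------=***+*****+***
***************+::::::::::+*************
****************==========+*************
*+****++****++***=-*****-+***++****+****
*****************+=*****==**************
**+****+*****+****+****++****+****++***+
****************************************
***+****+****+****+****++***++****+***++
****************************************
***+****+****+****+****+****+****+****+*
***********************+****+***+****+**
+***+****+***++***+****+****************
++++++++++++++++++++++++++++====+++=====
**+................................**+..
#*: ...................:..::::::.. -*#+:
*-..=+++++++++++++++++++++++++++=-..-##+
=..=*****************************+- .=##
. .=+*****************************=. .+#
. .-++++++++++++++++++++++++++++++-. .=+
.  :==============================.  ..:
.  .:::::::::::-:::::--:::::::::::. ...:
................-=-==:................::
```

Request:
{"name": "servo_tool", "arguments": {"deltas": [[[0,0,0],[0,0,0],0.6975],[[0,0,0],[0,0,0],0.6975]]}}

```text
time_s: 21.4
eef_pos: [532.9, 121.8, 391.7]
ee_rot: [-0.393, 0.575, 0.619, 0.364]
force: [-0.2, 0.4, -2.9]
grip_width: 0.701
grip_force: 15.0
```

Run:
```python
from h import *
for k in range(1):
    s=telemetry.sense();c=optics.capture('scene');t=optics.capture('top');print(s['wrist_torque'].round(2),s['grip_force'],s['time_s'])
cv2.imwrite('pics/s8.png',c)
m=optics.camera_model('scene');f=200/np.tan(np.radians(m['vfov']/2));R=np.array(m['R']);T=np.array(m['t'])
P=lambda X:(lambda c:(m['cx']+f*c[0]/c[2],m['cy']+f*c[1]/c[2]))(R@X+T)
b=s['eef_pos']-15*q2R(s['ee_rot'])[:,2];print('bar',b)
for a in(-20,0,20,40,65):
    r=np.radians(a);print(a,np.round(P(b),1),np.round(P(b+185*np.array([0,np.sin(r),-np.cos(r)])),1))
asc(cv2.cvtColor(c,cv2.COLOR_BGR2GRAY)[130:220,330:410],80,45)
```

```text
[-0.7  -0.08  0.  ] 14.970048596151173 21.4
bar [533.95202249 108.23251884 398.08445886]
-20 [359.  142.3] [345.1 194.2]
0 [359.  142.3] [354.7 182.8]
20 [359.  142.3] [364.3 167.5]
40 [359.  142.3] [373.3 149.9]
65 [359.  142.3] [382.4 126.5]
##*****++++++=++****++*****************+++*****************+++**++++++++********
%%##*********++*****++**************************+++*****************+++++*******
%%%##*****++*********++******++*****************+++******************+++******++
%%%%%#*+=++++++++**+==+****************+*****************++++*****************++
%%%%%%#*+=-----=++=-=++***************++******************++********++**********
%%%%%%%%#*+-::::-:-=+********+*****************+++*****************+++**********
****####%%#*=-::::-=++****************+++*******+*******************+********+++
====++++**##*+=-:::--===++***********++**++++***********+++******************+++
+++=======+****+=-:::::---========++=====---++***********++******++++***********
++++++=======+**+=-::::::::::::::::::::::::-++++++***************+++++**********
++++++=========+++=--:::::::::::::::::::::::-=
[... 2088 characters left out ...]
@@@@%#%%#=-:::::::::::::::::::::::-=+++++==--:::::::
---=#@@@@@@@@@@@@@@@@@@@@@@@@@@@%%@%+--:::::::::::::::::::::::--==+++*+++=-:::::
----+#@@@@@@@@@@@@@@@@@@@@@@@@@@@@%+-:::::::::::::::::::::::::------==+++=-:::::
--:::=*%@@@@@@@@@@@@@@@@@@@@@@@@@#+-:::::::::-::::::::::::.::::----------===--::
---:::-+*%@@@@@@@@@@@@@@@@@@@@@#+-:::---:::::::::::::::::::::::::::-----=+++=-::
----::::-=+*#%%%%%@@@@@@%%%%#*+=-::::-::::-::::::::::::::::::::::::--=+++*+=-:::
-----::::--==+++*********+++++++*++=----:-:::--::::-::::::-----:::::---====-::::
::----:::::::-======++****++++***#%#***+=--::::::::::::::-=+++==---:------::::::
::------::::..::::-+#%@@@@%##***+****#%@%*=-:::::::::::-=+*++==+++=------:::::::
```

Request:
{"name": "servo_tool", "arguments": {"deltas": [[[0,0,0],[0,0,0],0.6],[[0,0,0],[0,0,0],0.6],[[0,0,0],[0,0,0],0.6]], "squeeze": 50}}

```text
time_s: 21.8
eef_pos: [532.9, 121.8, 391.7]
ee_rot: [-0.393, 0.575, 0.619, 0.364]
force: [-0.3, -0.7, -2.5]
grip_width: 0.688
grip_force: 53.6
```

Run:
```python
from h import *
s=telemetry.sense();w=optics.capture('wrist');cv2.imwrite('pics/w9.png',w);np.save('pics/st9.npy',np.r_[s['eef_pos'],s['ee_rot']])
g=cv2.cvtColor(w,cv2.COLOR_BGR2GRAY);print(s['eef_pos'],s['grip_force'],s['time_s'])
print('col285',g[240:316:2,285].tolist());print('col345',g[240:316:2,345].tolist())
print('row283',g[283,230:400:3].tolist())
sol=q2R(s['ee_rot']);print('toolz',sol[:,2].round(3),'y',sol[:,1].round(3))
asc(g[90:180,260:380],120,45)
```

```text
[532.91009751 121.80037232 391.71536856] 53.61494975283904 21.8
col285 [163, 161, 161, 133, 38, 28, 31, 37, 38, 50, 50, 49, 50, 68, 126, 140, 147, 156, 162, 167, 167, 166, 164, 162, 161, 157, 152, 147, 141, 135, 129, 120, 111, 101, 91, 75, 51, 49]
col345 [160, 161, 160, 73, 29, 29, 29, 30, 49, 50, 50, 50, 49, 65, 121, 133, 139, 147, 154, 157, 160, 163, 164, 167, 164, 161, 156, 152, 146, 140, 135, 126, 117, 105, 96, 79, 52, 48]
row283 [184, 184, 184, 139, 51, 23, 24, 25, 109, 155, 158, 162, 163, 164, 164, 164, 164, 164, 165, 165, 166, 165, 166, 166, 166, 166, 167, 166, 167, 166, 166, 166, 166, 165, 166, 165, 164, 164, 164, 163, 163, 162, 162, 162, 162, 162, 160, 156, 152, 104, 23, 24, 25, 56, 176, 185, 185]
toolz [-0.068  0.902 -0.426] y [ 0.997  0.075 -0.002]
************************************************************************************************************************
************************************************************************************************************************
****************************************************************************************
[... 4414 characters left out ...]
****+-:-+***************+=---:-=******************+----=+****************+-:-++****************
******+=-=+******************+===+***************+=---==+******************++---=+****************+++++*****************
*************************************************+=::-+*********************+-::=+**************************************
*************************************************+=::-+*********************+-::=+**************************************
*************************************************+=--=+*********************+-:-===+************************************
*************************************************+=---+*********************+-:::-=+************************************
```

```bash
cat >> h.py <<'E'
_T=dict(eef_pos=np.zeros(3),ee_rot=np.array([1.,0,0,0]))
def bar_tool(u1,u2,v1,v2):
    o,d=ray('wrist',(u1+u2)/2,(v1+v2)/2,_T);e=[ray('wrist',u,(v1+v2)/2,_T)[1] for u in(u1,u2)];k=[ray('wrist',(u1+u2)/2,v,_T)[1] for v in(v1,v2)]
    D1=30/np.tan(np.arccos(e[0]@e[1])/2);D2=11/np.sin(np.arccos(k[0]@k[1])/2)
    return [(round(float(D),1),(o+D*d).round(1)) for D in(D1,D2)],[(o+d*(-o[0]/d[0])).round(1)]
E
python3 - <<'E'
from h import *
print(bar_tool(254,377.5,267,311.5))
v=np.load('pics/st9.npy');s=dict(eef_pos=v[:3],ee_rot=v[3:])
# hook: plate corners, roots, dips from this view
t=np.radians(4.5);n=np.array([-np.sin(t),np.cos(t),0])
def pl(p,c): o,d=ray('wrist',*p,s);return o+d*((c-o)@n)/(d@n)
for off in(420,424,428):
    c=np.array([525,off,0]);print(off,[pl(p,c-2*n).round(1).tolist() for p in((303.5,146),(344.5,145),(303,163),(344,162))])
E
```

```text
([(150.7, array([ -5.8,  -0.9, -19.8])), (153.2, array([ -7.2,  -0.9, -17.8]))], [array([  0. ,  -0.9, -27.9])])
420 [[492.1, 415.4, 261.1], [554.1, 420.3, 262.9], [490.5, 415.3, 228.5], [555.1, 420.4, 230.3]]
424 [[491.6, 419.4, 258.3], [554.2, 424.3, 260.2], [490.0, 419.2, 225.4], [555.3, 424.4, 227.3]]
428 [[491.1, 423.3, 255.6], [554.4, 428.3, 257.5], [489.5, 423.2, 222.4], [555.5, 428.4, 224.3]]
```

```bash
cat >> h.py <<'E'
BT=np.array([-6,-.9,-19])
def barpos(s): return s['eef_pos']+q2R(s['ee_rot'])@BT
def gobar(p,n,o=.6,yaw=4.5,tilt=25):
    a,t=np.radians(yaw),np.radians(tilt);y=np.array([np.cos(a),np.sin(a),0]);z=np.array([-np.sin(a)*np.cos(t),np.cos(a)*np.cos(t),-np.sin(t)])
    T=np.stack([np.cross(y,z),y,z],1);plan(np.array(p)-T@BT,n,z=z,y=y,o=o)
E
python3 - <<'E'
from h import *
s=telemetry.sense();print(barpos(s).round(1));gobar((534,300,292),8)
E
```

```text
[533.5 102.1 394.4]
per row deg 0.03744149264350602 mm 27.853057748520833
[[-0.005, 0.01, 0.139], [0.0, 0.0, -0.0], 0.6],[[-0.005, 0.01, 0.139], [0.0, 0.0, -0.0], 0.6],[[-0.005, 0.01, 0.139], [0.0, 0.0, -0.0], 0.6],[[-0.006, 0.01, 0.139], [0.0, 0.0, -0.0], 0.6],[[-0.006, 0.01, 0.139], [0.0, 0.0, -0.0], 0.6],[[-0.006, 0.01, 0.139], [0.0, 0.0, -0.0], 0.6],[[-0.006, 0.01, 0.139], [0.0, 0.0, -0.0], 0.6],[[-0.006, 0.01, 0.139], [0.0, 0.0, -0.0], 0.6],
```

Request:
{"name": "servo_tool", "arguments": {"deltas": [[[0,0.01,0.05],[0,0,0],0.6],[[-0.005,0.01,0.1],[0,0,0],0.6],[[-0.01,0.01,0.16],[0,0,0],0.6],[[-0.01,0.01,0.16],[0,0,0],0.6],[[-0.01,0.01,0.16],[0,0,0],0.6],[[-0.01,0.01,0.16],[0,0,0],0.6],[[0,0.01,0.16],[0,0,0],0.6],[[0,0.01,0.1],[0,0,0],0.6]]}}

```text
time_s: 22.65
eef_pos: [533.8, 311.0, 292.8]
ee_rot: [-0.394, 0.574, 0.619, 0.363]
force: [0.2, -0.8, -2.6]
grip_width: 0.684
grip_force: 54.0
```

Request:
{"name": "servo_tool", "arguments": {"deltas": [[[0,0,0.06],[0,0,0],0.6],[[0,0,0],[0,0,0],0.6],[[0,0,0],[0,0,0],0.6]]}}

```text
time_s: 22.95
eef_pos: [534.1, 319.2, 289.3]
ee_rot: [-0.393, 0.575, 0.619, 0.364]
force: [0.2, -0.1, -3.1]
grip_width: 0.687
grip_force: 54.0
```

Run:
```python
from h import *
s=telemetry.sense();w=optics.capture('wrist');cv2.imwrite('pics/w10.png',w);np.save('pics/st10.npy',np.r_[s['eef_pos'],s['ee_rot']])
g=cv2.cvtColor(w,cv2.COLOR_BGR2GRAY);print(s['eef_pos'],barpos(s),s['grip_force'],s['time_s'],s['joints'].round(2))
print('col285',g[250:330:2,285].tolist())
asc(g[110:290,250:390],140,60)
```

```text
[534.09867991 319.15171662 289.31421227] [534.67708228 299.39338425 291.9757443 ] 54.047709610895254 22.95 [-0.05  0.47  1.52  1.12  1.5  -0.42]
col285 [66, 95, 141, 142, 142, 143, 143, 144, 123, 110, 122, 130, 136, 144, 148, 148, 147, 145, 144, 141, 138, 134, 127, 123, 118, 112, 103, 96, 86, 78, 62, 26, 22, 23, 25, 33, 23, 40, 42, 41]
++++++++++++++++++++++++++++++++++++++++++++++++++++++++++++++++++++++++++++++++++++++++++++++++++++++++++++++++++++++++++++++++++++++++++++
++++++++++++++++++++++++++++++++++++++++++++++++++++++++++++++++++++++++++++++++++++++++++++++++++++++++++++++++++++++++++++++++++++++++++++
++++++++++++++++++++++++++++++++++++++++++++++++++++++++++++++++++++++++++++++++++++++++++++++++++++++++++++++++++++++++++++++++++++++++++++
++++++++++++++++++++++++++++++++++++++++++++++++++++++++++++++++++++++++++++++++++++++++++++++++++++++++++++++++++++++++++++++++++++++++++++
++++++++++++++++++++++++++++++++++++++++++++++++++++++++++++++++++++++++++++++++++++++++++++++++++++++++++++++++++++++++++++++++++++++++++++
+++++++++++++++++++++++++++++++++++++++++++++++++++++++++
[... 6997 characters left out ...]
:=+++++++++++++++++++++++++++++++++++++++++++++++++++++++++++++++++++++++++++++++++++++++++++++++++++++++++++++++++++=====-:       ..:-+
  .:-=+++++++++++++++++++++++++++++++++++++++++++++++++++++++++++++++++++++++++++++++++++++++++++++++++++++++++++++++++++++++=-:.       ..:-
  .:-=+++++++++++++++++++++++++++++++++++++++++++++++++++++++++++++++++++++++++++++++++++++++++++++++++++++++++++++++++++++++==-:        ...
  .-==++++++++++++++++++++++++++++++++++++++++++++++++++++++++++++++++++++++++++++++++++++++++++++++++++++++++++++++++++++++++=-:.        ..
  .-==++++++++++++++++++++++++++++++++++++++++++++++++++++++++++++++++++++++++++++++++++++++++++++++++++++++++++++++++++++++++=-:.        ..
```

Run:
```python
from h import *
def st(k): v=np.load(f'pics/st{k}.npy');return dict(eef_pos=v[:3],ee_rot=v[3:])
s9,s10=st(9),st(10)
A=[(303.3,145.5),(344.7,144.7),(303.8,163.5),(343.8,162.6)];B=[(274.3,174.5),(350.7,174),(277,204),(348.7,203.5)]
X=[]
for a,b in zip(A,B): x,e=tri(ray('wrist',*a,s9),ray('wrist',*b,s10));X.append(x);print(x.round(1),e)
print('mean',np.mean(X,0),'w',np.linalg.norm(X[1]-X[0]),np.linalg.norm(X[3]-X[2]),'h',X[0][2]-X[2][2],X[1][2]-X[3][2])
t=np.radians(4.5);n=np.array([-np.sin(t),np.cos(t),0]);e=np.array([np.cos(t),np.sin(t),0])
def pl(p,c): o,d=ray('wrist',*p,s10);return o+d*((c-o)@n)/(d@n)
for y in(421,425,429):
    c=np.array([525,y,0.])
    r=[pl(p,c-2*n) for p in((288.7,194),(338,194))];tp=[pl(p,c-73*n) for p in((281.8,246.5),(344,246.3))];pc=[pl(p,c-2*n) for p in B]
    print(y,'root',r[0].round(1),r[1].round(1),'tips',tp[0].round(1),tp[1].round(1),'sep',np.linalg.norm(tp[1]-tp[0]).round(1),np.linalg.norm(r[1]-r[0]).round(1),'plate w',np.linalg.norm(pc[1]-pc[0]).round(1),'mid lateral',(tp[0]+tp[1])@e/2-c@e,(r[0]+r[1])@e/2-c@e, 'ztip-zroot',((tp[0]+tp[1])/2-(r[0]+r[1])/2)[2].round(1))
b=barpos(s10);print('bar',b,b@e-525*e[0]-425*e[1])
g=cv2.cvtColor(cv2.imread('pics/w9.png'),cv2.COLOR_BGR2GRAY);asc(g[160:196,295:355],120,36)
```

```text
[489.9 427.6 254.1] [0.6, 0.6]
[554.9 430.8 256.5] [0.2, 0.2]
[489.8 425.7 220. ] [0.7, 0.7]
[555.5 429.2 222.5] [0.3, 0.3]
mean [522.53554253 428.29659784 238.27934041] w 65.17546975486384 65.8590137717322 h 34.15251123387779 33.947584851334284
421 root [502.8 417.2 242.1] [545.1 420.6 241.9] tips [508.8 346.5 261.3] [549.7 349.7 261.3] sep 41.0 42.5 plate w 62.3 mid lateral -1.4706381692956256 -1.2184801504356528 ztip-zroot 19.3
425 root [502.  421.2 238.4] [545.2 424.6 238.2] tips [507.8 350.4 256. ] [550.  353.7 256. ] sep 42.3 43.3 plate w 63.6 mid lateral -1.8194402962668619 -1.5493290591711002 ztip-zroot 17.7
429 root [501.2 425.1 234.7] [545.3 428.6 234.4] tips [506.8 354.3 250.8] [550.3 357.8 250.7] sep 43.6 44.2 plate w 64.9 mid lateral -2.1682424232383255 -1.8801779679065476 ztip-zroot 16.2
bar [534.67708228 299.39338425 291.9757443 ] -0.20773042215679993
****************++--::::::::::------::::::::::::::::::::::::::::::::::::::::::::::------::::::::::--++******************
****************++--::::::::::--==--::::::::::::::::::::::::::::::::::::::::::::::--------::::::::==
[... 3434 characters left out ...]
***********************************************************************************************
************************************************************************************************************************
************************************************************************************************************************
************************************************************************************************************************
************************************************************************************************************************
************************************************************************************************************************
```

Run:
```python
from h import *
gobar((527.4,374,278),6)
```

```text
per row deg 0.054428286230517715 mm 12.766235868721676
[[0.016, -0.002, 0.062], [0.0, 0.0, -0.0], 0.6],[[0.016, -0.002, 0.062], [0.0, 0.0, -0.0], 0.6],[[0.016, -0.002, 0.062], [0.0, 0.0, -0.0], 0.6],[[0.016, -0.002, 0.062], [0.0, 0.0, -0.0], 0.6],[[0.016, -0.001, 0.062], [0.0, 0.0, -0.0], 0.6],[[0.016, -0.001, 0.062], [0.0, 0.0, -0.0], 0.6],
```

Request:
{"name": "servo_tool", "arguments": {"deltas": [[[0.01,-0.001,0.03],[0,0,0],0.6],[[0.016,-0.002,0.06],[0,0,0],0.6],[[0.016,-0.002,0.065],[0,0,0],0.6],[[0.016,-0.002,0.065],[0,0,0],0.6],[[0.016,-0.002,0.065],[0,0,0],0.6],[[0.014,-0.001,0.06],[0,0,0],0.6],[[0.008,0,0.027],[0,0,0],0.6],[[0,0,0],[0,0,0],0.6]]}}

```text
time_s: 23.8
eef_pos: [525.9, 395.4, 274.6]
ee_rot: [-0.394, 0.574, 0.619, 0.364]
force: [-0.7, -0.6, -2.6]
grip_width: 0.687
grip_force: 54.0
```

Run:
```python
from h import *
s=telemetry.sense();w=optics.capture('wrist');cv2.imwrite('pics/w11.png',w);np.save('pics/st11.npy',np.r_[s['eef_pos'],s['ee_rot']])
g=cv2.cvtColor(w,cv2.COLOR_BGR2GRAY);print(barpos(s),s['force'].round(1),s['grip_force'],s['time_s'])
asc(g[180:330,235:395],107,50)
c=optics.capture('scene');cv2.imwrite('pics/s11.png',c);asc(cv2.cvtColor(c,cv2.COLOR_BGR2GRAY)[95:180,365:425],90,64)
m=optics.camera_model('scene');f=200/np.tan(np.radians(m['vfov']/2));R=np.array(m['R']);T=np.array(m['t'])
P=lambda X:(lambda c:(m['cx']+f*c[0]/c[2],m['cy']+f*c[1]/c[2]))(R@X+T)
b=barpos(s)
for a in(-15,0,15):
    r=np.radians(a);print(a,np.round(P(b),1),np.round(P(b+185*np.array([0,np.sin(r),-np.cos(r)])),1))
```

```text
[526.52074827 375.67048307 277.21257145] [-0.7 -0.6 -2.6] 54.030416167752264 23.8
+++++++++++++++++++++++++++++++++++++++++++++++++++++++++++++++++++++++++++++++++++++++++++++++++++++++++++
+++++++++++++++++++++++++++++++++++++++++++++++++++++++++++++++++++++++++++++++++++++++++++++++++++++++++++
+++++++++++++++++++++++++++++++++++++++++++++++++++++++++++++++++++++++++++++++++++++++++++++++++++++++++++
++++++++++++++++++++++++++++++++++++++++++++++++++++++++++++++++++++++++++++++++=++++++++++++++++++++++++++
++++++++++++++++++++++++++++++++=-:::-=++++++++++++++++++++++++++++++++++++++=-:..:-=++++++++++++++++++++++
+++++++++++++++++++++++++++++++=:     :=++++++++++++++++++++++++++++++++++++=:     .=++++++++++++++++++++++
+++++++++++++++++++++++++++++++=-.....-=+++++++++++++++++++++++++++++++++++++=:...:==++++++++++++++++++++++
++++++++++++++++++++++++++++++++++===++++++++++++++++++++++++++++++++++++++++++++++++++++++++++++++++++++++
+++++++++++++++++++++++++++++++++++++++++++++++++++++++++++++++++++++++++++++++++++++++++++++++++++++++++++
++++++++++++++++++++++++++++++++++++++++++++++
[... 9598 characters left out ...]
.....:::::::::::::::::::::::..........:::::--===++++*********
::::::::::::::::.....................:::::::::::::::::::::::::.:...........:::--=+++++****
:::::::............::::.::::..............:::::::::::::::::::::::::::.........:::---===+++
:::::...............:::::::::....................:::::::::::::::::::::..............:::---
:::::...:::::......:::::::::::::::::.............::::::::::::::::::::::.::::::............
:::...::::::::......::::::::::::::::::..........:::::::::::::::::::::::::::::::::.........
::..:::::::::::.........::::::::::::::::::.....::::::::::::::::::::::.::::::::::::::::::..
-15 [392.3 116.9] [379.9 161.2]
0 [392.3 116.9] [385.6 154. ]
15 [392.3 116.9] [391.5 144.7]
```

Request:
{"name": "servo_tool", "arguments": {"deltas": [[[-0.023,0.002,0.008],[0,0,0],0.6],[[-0.023,0.002,0.008],[0,0,0],0.6],[[-0.023,0,0.01],[0,0,0],0.6],[[-0.014,0,0.006],[0,0,0],0.6],[[0,0,0],[0,0,0],0.6]]}}

```text
time_s: 24.4
eef_pos: [527.2, 393.3, 256.3]
ee_rot: [-0.394, 0.575, 0.618, 0.364]
force: [0.6, -0.3, -2.6]
grip_width: 0.69
grip_force: 54.0
```

Request:
{"name": "servo_tool", "arguments": {"deltas": [[[-0.009,0,0.004],[0,0,0],0.6],[[-0.009,0,0.004],[0,0,0],0.6]]}}

```text
time_s: 24.6
eef_pos: [527.2, 393.3, 253.1]
ee_rot: [-0.393, 0.574, 0.619, 0.364]
force: [0.5, -0.4, -2.8]
grip_width: 0.687
grip_force: 54.0
```

Request:
{"name": "servo_tool", "arguments": {"deltas": [[[-0.009,0,0.004],[0,0,0],0.6],[[-0.009,0,0.004],[0,0,0],0.6]]}}

```text
time_s: 24.8
eef_pos: [527.2, 393.4, 249.5]
ee_rot: [-0.393, 0.574, 0.619, 0.364]
force: [-0.3, 1.1, 3.7]
grip_width: 0.685
grip_force: 54.3
```

Request:
{"name": "servo_tool", "arguments": {"deltas": [[[-0.009,0,0.004],[0,0,0],0.6]]}}

```text
time_s: 24.9
eef_pos: [527.4, 393.7, 249.0]
ee_rot: [-0.394, 0.573, 0.619, 0.366]
force: [-2.6, 2.8, 10.5]
grip_width: 0.686
grip_force: 54.5
```

Request:
{"name": "servo_tool", "arguments": {"deltas": [[[0.004,0,0.009],[0,0,0],0.6],[[0,0,0],[0,0,0],0.6]]}}

```text
time_s: 25.1
eef_pos: [527.1, 395.5, 247.5]
ee_rot: [-0.393, 0.574, 0.619, 0.364]
force: [1.5, 3.8, 0.9]
grip_width: 0.687
grip_force: 54.0
```

Run:
```python
from h import *
s=telemetry.sense();w=optics.capture('wrist');cv2.imwrite('pics/w12.png',w)
g=cv2.cvtColor(w,cv2.COLOR_BGR2GRAY);print(barpos(s),s['force'].round(1),s['wrist_torque'].round(2),s['grip_force'],s['time_s'])
asc(g[225:345,235:395],107,40)
```

```text
[527.68800042 375.75537782 250.17088905] [1.5 3.8 0.9] [-0.04 -0.2  -0.13] 53.95319881323303 25.1
++++++++++++++++=:.....................................................................:-=+++++++==++++++++
+++++++++++++++++-:....................................................................:=++++++++++++++++++
+++++++++++++++++=:.........:::::........................................::::::........-=++++++++++++++++++
++++++++++++++++++-:.......:----:.......................................:::::::.......:==++++++++++++++++++
++++++++++++++++++=:.......::::::.....................................................:=+++++++++++++++====
++++++++++++++++++=-::::::........:::::::::::::::::::::::::::::::::::::::......:::-----=++++++++++++++=====
++++++++++++++++++++======-:.....-================================+======::::::-=+++=+++++++++++++==+======
++++++++++++====++++++++++-:---::-+++++++++++++++++++++==+++++++++++++++=-:-----=++===++++++=====++++++====
:.:-+++++++=:..-+++++++++=-----::==-:::-==++=++++++++==+=++++++++++++++=-::-----==++======+=-..:=+++++++===
...:++++++=:. .-=++++++++=----
[... 2617 characters left out ...]
..        :=============::::----:-=========:        
..       :==+++++==-:----:::-=============-.                    .-=============-:::----:-========-:........
..........:===++====:::::::-==============-:.                  .:===============-::::::-=========:.........
...........:====+===:.:::--================--:.              .:-----===============--===-:-=====:..........
............-==============================----::...    ...:-----=-============================:...........
............:-=============================-----==-------====---==============================-............
.............:==============================----=============---=============================-:............
```

Request:
{"name": "servo_tool", "arguments": {"deltas": [[[0.004,0,0.009],[0,0,0],0.6],[[0,0,0],[0,0,0],0.6]]}}

```text
time_s: 25.35
eef_pos: [526.7, 397.1, 246.4]
ee_rot: [-0.393, 0.575, 0.619, 0.363]
force: [0.2, 0.9, -3.4]
grip_width: 0.688
grip_force: 54.1
```

Request:
{"name": "servo_tool", "arguments": {"deltas": [[[-0.006,0,0.003],[0,0,0],0.6],[[0,0,0],[0,0,0],0.6]]}}

```text
time_s: 25.55
eef_pos: [526.8, 397.2, 246.0]
ee_rot: [-0.394, 0.574, 0.619, 0.364]
force: [-1.0, 0.5, 0.8]
grip_width: 0.69
grip_force: 54.3
```

Request:
{"name": "servo_tool", "arguments": {"deltas": [[[-0.006,0,0.003],[0,0,0],0.6],[[0,0,0],[0,0,0],0.6]]}}

```text
time_s: 25.75
eef_pos: [526.9, 397.3, 245.7]
ee_rot: [-0.394, 0.574, 0.619, 0.365]
force: [-2.9, -2.3, 7.6]
grip_width: 0.687
grip_force: 54.8
```

Request:
{"name": "servo_tool", "arguments": {"deltas": [[[-0.005,0,0.002],[0,0,0],0.6],[[0,0,0],[0,0,0],0.6]]}}

```text
time_s: 25.95
eef_pos: [526.9, 397.3, 245.6]
ee_rot: [-0.394, 0.573, 0.619, 0.365]
force: [-4.9, -3.8, 12.1]
grip_width: 0.689
grip_force: 55.1
```

Request:
{"name": "servo_tool", "arguments": {"deltas": [[[0.007,0,-0.002],[0,0,0],0.6],[[0,0,0],[0,0,0],0.69],[[0,0,0],[0,0,0],0.694],[[0,0,0],[0,0,0],0.697]]}}

```text
time_s: 26.35
eef_pos: [526.9, 397.5, 245.5]
ee_rot: [-0.394, 0.574, 0.619, 0.365]
force: [-2.6, -1.7, 6.1]
grip_width: 0.698
grip_force: 16.9
```

Request:
{"name": "servo_tool", "arguments": {"deltas": [[[0,0,0],[0,0,0],0.699],[[0,0,0],[0,0,0],0.7],[[0,0,0],[0,0,0],0.701],[[0,0,0],[0,0,0],0.702],[[0,0,0],[0,0,0],0.703]]}}

```text
time_s: 26.85
eef_pos: [526.9, 397.3, 244.5]
ee_rot: [-0.393, 0.575, 0.619, 0.364]
force: [-0.7, -0.3, 1.3]
grip_width: 0.7
grip_force: 0.7
```

Run:
```python
from h import *
s=telemetry.sense();w=optics.capture('wrist');cv2.imwrite('pics/w13.png',w)
g=cv2.cvtColor(w,cv2.COLOR_BGR2GRAY);print(s['eef_pos'],s['force'].round(1),s['grip_force'],s['time_s'])
asc(g[225:345,235:395],107,40)
```

```text
[526.91667466 397.30687658 244.46805194] [-0.7 -0.3  1.3] 0.7472847816097783 26.85
++++++++++++++++=:......................................................................:=+++++++++++++++++
++++++++++++++++=:.........................................................:::..........-=+++++++++++++++++
+++++++++++++++++-:........::-:::........................................:::--::.......:-=+++++++++++++++++
+++++++++++++++++=:.......:::::::........................................:::::::.......:=++++++++++++++++=+
++++++++++++++++++-:..................................................................:-=+++++++++++++++===
++++++++++++++++++=-:::::::......:::::::::::::::::::::-------------------:......:-----===++++++++++++++====
++++++++++++++++++++==+++=:::::.:=++++++++++++++++++++++++++++++++++++++=-:::-::-=+++++++++++++++=+++======
==++++++++====+++++++++++=-:--:::=+++==+++++++++++++++++=+++++++++++++++=-::---:-=+++++++++++=====++++++===
..:=++++++=:..=++++++++++=----::-==-:.::==+++++++++++++++++++++++++++++=-:::---:-=+++===+=++=-..:=+++++++==
..:++++++=:.  -=++++++++=-----::-==:. ..-=+++
[... 2602 characters left out ...]
          :=============-::::---::==========:.      
        :=+++++++=-:----::::==============-.                    .-==============:::-----:-========-.       
         :====+++=-::---:::-===++==========-.                 .:-================::::::::========-.      ..
..........:===++++=-::::::-=====++=========---:.            .:------==============--::--:::-=====:.........
...........-========---====================-------::...:::-------=--============================:..........
............-===============================----=============---===============================:...........
.............-==============================----=============---==============================-............
```

Request:
{"name": "servo_tool", "arguments": {"deltas": [[[0,0,0],[0,0,0],0.72],[[0,0,0],[0,0,0],0.76],[[0,0,0],[0,0,0],0.85],[[0,0,0],[0,0,0],1],[[0,0,0],[0,0,0],1],[[0,0,0],[0,0,0],1]]}}

```text
time_s: 27.5
eef_pos: [526.9, 397.3, 244.7]
ee_rot: [-0.393, 0.575, 0.619, 0.364]
force: [-0.5, 0.6, -0.3]
grip_width: 1.001
grip_force: 0.0
```

Run:
```python
from h import *
s=telemetry.sense();w=optics.capture('wrist');cv2.imwrite('pics/w14.png',w)
g=cv2.cvtColor(w,cv2.COLOR_BGR2GRAY);print(s['eef_pos'],s['force'].round(1),s['grip_width'],s['time_s'])
asc(g[215:345,195:435],107,36)
```

```text
[526.90142809 397.33481766 244.74281274] [-0.5  0.6 -0.3] 1.0007684598869422 27.5
+++++++++++==-=++++++++++++=:................................................:=+++++++++++++======++++++===
++++++++++++++++++++++++++++-................................................:=+=======+++=======++++++====
++++++++++++++++++++++++++++=................................................-=+===============+++++++=====
++++++++++++++++++++++++++++=:..............................................:=++=============++++==========
+++++++++++++++++++++++++++++-......:::............................::::.....:=+====++++=======+============
+++++++++++++++++++++++++++++=:....::-::..........................:::::.....-=++++++++=====================
+++++++++++++++++++++++++++++=:.......:....................................:==+++++++======================
++++++++++++++++++++++++++++++--:--:....:-:-----------------------:....----================================
+++++++++++++++++++++++++++++++==+=-::::=+========+========+=======:--:-===================================
++++++++++++++++=---=++++++++++==+=---:-==--==
[... 2169 characters left out ...]
-:.    ::-=====:.::::-==-:===============:    ......
...       :====================::::..========-.     ...      :=========::::::===================-.         
          .-=============+++==-:--:::=========:              -=========-::--:-============+=====:          
....       .-=================-:-:::==========-:.          .-===========:::::-=============--==:...........
.............:===-=============:::-===========---:..    ..:---:-==========-----==============-.............
..............:================================----------=---===============================-..............
................-==============================----=======---==============================:...............
```

Request:
{"name": "servo_tool", "arguments": {"deltas": [[[0,0,-0.03],[0,0,0],1],[[0,0,-0.06],[0,0,0],1],[[0,0,-0.1],[0,0,0],1],[[0,0,-0.15],[0,0,0],1],[[0,0,-0.15],[0,0,0],1],[[0,0,-0.15],[0,0,0],1],[[0,0,-0.1],[0,0,0],1],[[0,0,-0.05],[0,0,0],1]]}}

```text
time_s: 28.35
eef_pos: [538.2, 252.7, 313.1]
ee_rot: [-0.392, 0.575, 0.618, 0.365]
force: [0.3, 0.1, 0.2]
grip_width: 0.999
grip_force: 0.0
```

Request:
{"name": "servo_tool", "arguments": {"deltas": [[[0,0,0],[0,0,0],1],[[0,0,0],[0,0,0],1],[[0,0,0],[0,0,0],1],[[0,0,0],[0,0,0],1],[[0,0,0],[0,0,0],1],[[0,0,0],[0,0,0],1],[[0,0,0],[0,0,0],1]]}}

```text
time_s: 29.05
eef_pos: [537.6, 254.9, 312.0]
ee_rot: [-0.393, 0.575, 0.619, 0.364]
force: [0.6, 0.2, 0.6]
grip_width: 0.999
grip_force: 0.0
```

Run:
```python
from h import *
import time
a=optics.capture('wrist');b=None
for k in range(6): b=optics.capture('wrist')
s=telemetry.sense();print(s['eef_pos'],s['force'].round(1),s['time_s'],'motion',np.abs(a[100:300,230:400].astype(int)-b[100:300,230:400]).max(2).__gt__(25).sum())
cv2.imwrite('pics/w15.png',b);asc(cv2.cvtColor(b,cv2.COLOR_BGR2GRAY)[140:290,250:390],112,48)
```

```text
[537.66757461 254.77652133 311.99268543] [-0.3 -1.8 -0.9] 29.4 motion 26
**************************************************************************************************************++
*****************************************************************************************************+++++++****
*******************************************************************************************++++++++++++++++*****
***************************++++++++++++++++++++++++++++++++++++++++++++++++++*******************++++++++++++****
*************************++----------------------::::::::::::--:------------=+****************++++++++***+++++++
*********+=--++***********+-::::::::::::::::::::::::::::::::::::::::::::::::-++**********+++++=::-=+****++++++++
*********+-::-+***********+-::::::::::::::::::::::::::::::::::::::::::::::::=++++*******++++++=--=++*+++++++++++
***********++*************+=::::::::::::::::::::::::::::::::::::::::::::::::=+++++++++++++++++++++**++++++++++++
**************************+=::::::::::::::::::::::::::::::::::::::::::::::::++++++++++++++++++++++++++++++++++++
*******++*
[... 3696 characters left out ...]
++++++++++++++++++++++
++++++++++++++++++++++++++++++++++++++++++++++==++++++++===+++++++++++++++++++++++++++++++++++++++++++++++++++++
+++++++++++++++++++++++++++++++++++++++++++++===++++++++====++++++++++++++++++++++++++++++++++++++++++++++++++++
++++++++***++++++++++++++++++++++++++++++++++=-=++++++++===-+++++++++++++++++++++++++===============-----:::::::
.........:::..........:::::::::.....:::::.....:==+++++++==:.....................................................
........ ........................... ... ...  ..:-======-:.  .. .............. . ...............................
..............................................   .......    ....................................................
```

```bash
python3 -c "
from rig import ctrl
print(ctrl.finish_job())"
```

```text
the job is handed in; nothing more can be done
None
```

The job is handed in at about 29 s. The last wrist picture shows the bar in both dips and the barrel hanging straight and still. I dropped the pump onto the key bowl once on the way and picked it up again; afterwards the bowl, tin, stand and flask measured within about a centimetre of where they began. The verdict was not reported back.

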